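# Bed the moulding slices in the finds tray

### The job

Pull the upper wooden tray of the little rack out to its stop, then put the two loose plaster slices from the mat, the stepped one and the T-shaped one, each into the cut-out of its own shape, lying flat and fully home on the bottom of the cut-out. Set them in gently, they are brittle; leave the tray pulled fully out, and do not disturb the brush jar, the box and the bottle standing on the mat.

Things in the scene. Friction and masses are not known exactly. Their poses are not given: they have to be found in the camera images.
- rack: Bench rack, fixed, 240 deep (x) x 360 wide (y) x 114 mm high: grey slotted posts, plywood top (set back 20 mm) with two cardboard boxes on it (up to 178 mm above the table, from 97 mm behind the rack's front). Origin: middle of its front, at table height; x points from its open front to its back, z up. It holds a fixed lower tray and an upper one that slides out along -x.
- tray (a joint): How far the upper wooden tray is pulled out, m: 0 shut, 0.16 at its stop; about 3 N of friction, it stays where left. In it lies a dark board, 12 mm thick, top 76 mm above the table, with two cut-outs down to the tray's floor. The tray's front is 98 mm, its sides 92 mm above the table.
- tray_bar (a point): Middle of the board's top, 76 mm above the table, at the centre of a plaster bar, 60 (x) x 28 (y) mm, that is fast in the tray between the cut-outs and stands 14 mm out of the board; 76 mm from the stepped cut-out's centre, 84 mm from the T's.
- tray_handle (a point): Middle of the tray's steel bar handle: 11 mm thick, 110 mm long along the rack's y, on two posts 94 mm apart; 86 mm above the table, its centre line 42 mm in front of the tray's front panel. Axes parallel to the rack's.
- stepped_pocket (a point): Centre of the floor of the stepped cut-out (64 mm above the table), 132 mm behind the handle along the rack's x and 80 mm to +y of it. 12 mm deep, the stepped slice's outline with 2 mm to spare all round: 74 (x) x 50 (y) mm, corner at +x, +y filled. Axes parallel to the rack's; the slice fits only with its own axes along these.
- t_pocket (a point): Centre of the floor of the T-shaped cut-out (64 mm above the table), 132 mm behind the handle along the rack's x and 80 mm to -y of it. 12 mm deep, 2 mm to spare all round: 50 (x) x 68 (y) mm over all, crossbar at the -y end, stem to +y. Axes parallel to the rack's; the T fits only with its own axes along these.
- stepped_slice: Loose stepped slice of a plaster moulding, 70 (x) x 46 (y) x 26 mm high, its corner at +x, +y missing over 26 (x) x 20 (y) mm; about 0.16 kg. Origin: centre of the underside of the full 70 x 46 rectangle. It lies flat on the mat, z up, turned any way.
- t_slice: Loose T-shaped slice of the same plaster, 46 (x) x 64 (y) x 26 mm high: crossbar 46 (x) x 24 (y) mm at the -y end, stem 24 mm wide (x) and 40 mm long pointing to +y, along the middle; about 0.12 kg. Origin: centre of the underside of the 46 x 64 rectangle. It lies flat on the mat, z up, turned any way.
- mat: Black rubber mat, 390 (x) x 320 (y) x 3 mm, fixed to the table. Origin: centre of its underside.
- brush_jar: Steel jar 60 mm across and 85 mm high with three brushes standing in it, 162 mm high in all; origin: centre of its underside. A bystander between the slices and the rack.
- sample_box: Small closed cardboard box 80 (x) x 60 (y) x 45 mm; origin: centre of its underside. A bystander.
- water_bottle: White bottle 56 mm across, 160 mm high; origin: centre of its underside. A bystander.
There are look-alikes about, which are no part of the job. Leave any purple look-alike of the t_slice alone. What is shaped like the stepped_slice but red is not meant.

How it is judged:
By the outcome, as a careful person would: the job done as asked, in the order asked, and still so for the second after the job is handed in, with the robot touching nothing.
It also fails if it takes over 72 s, if anything falls off the work surface, if the arm or the gripper's body presses on something with over 40 N, if the wrist force passes 120 N, or if a joint passes its speed limit or range.

### The arm

A 7-joint arm with a two-finger parallel gripper is mounted at the origin on the work surface. World frame = base frame: x ahead of the robot, y to its left, z up, the work surface at z = 0. Lengths are in m, angles in rad, forces in N, time in s.
With the tool pointing down it reaches from about 0.425 to 0.925 m from the base axis. Payload 6.8 kg.
Tool frame: the origin (TCP) lies midway between the tips of the shut fingers; the grasp point (between the pads) lies 19 mm behind it (bot.hold_point_z is the distance from the TCP to the grasp point, in m); z points along the fingers, y is the line along which they close (so a half turn about z gives the same grasp; the last joint's range is limited). The gripper opens to 85 mm and grips with 20 to 120 N. Pads are 22 mm wide; open, the fingers measure 114 mm over their backs; the gripper's body (76 mm by 85 mm) begins 54 mm behind the grasp point. The pads swing forward as they close: fully open they stand 13 mm farther back than shut.
Start: joints at [1.114, 0.477, 0.022, 1.555, -0.011, 1.109, -0.083], TCP at [0.231, -0.634, 0.231] pointing down, gripper open.
Joint ranges: [-2.96, 2.96], [-0.34, 2.1], [-1.41, 1.46], [0.24, 2.44], [-1.37, 4.51], [0.17, 1.92], [-2.96, 2.96]. Speed limits (rad/s): [2.39, 2.39, 3.14, 3.14, 3.14, 3.14, 3.14].

### API

Orientations are given as a unit quaternion [w, x, y, z].
In Python, from station import bot gives the robot as it stands. The module is installed in compiled form; this text tells all that it offers.
- The arm moves only by the tool step_arm, never from a script. Its argument "increments" is a list that holds one entry, the list of rows, each a list of 7 numbers: the opening, from -1 (shut) to 1 (fully open), then the shift along the tool's x, y, z in mm, then the turn, a rotation vector about the tool's x, y, z in degrees. In form: [[[grip, x, y, z, ax, ay, az], ...]]. A call has 1 to 10 rows; each row is the pose to reach, as a shift and turn from the pose commanded when the call began, along the tool's axes at that moment; what a row does not reach only later rows make up. A row lasts 1/12 s, in which the tool goes at most 41.7 mm and 7.16 degrees, less where a joint would pass 70% of its speed; a pose out of reach is approached as far as the arm can. A call with a gripper value outside its range is refused whole. The fingers move at their own pace and stop on an object; "force" is the grip in N (left out, the last holds). Time passes only in rows, so rows that repeat a pose let the fingers close. It gives the time, the measured TCP pose, the force, the opening and the grip force at its end, in the units of the state.
- bot.get_obs(): the state, without advancing time (a new reading comes with each control period).
- bot.read_camera(name): name is "scene" or "top"; returns a dict with "image" (384x512x3 uint8, red, green, blue), "camera_matrix" (3x3 intrinsics, pixels), "dist" ([k1, k2, p1, p2, k3] as OpenCV has them; the pictures are not rectified), "R" (3x3) and "t" (3): a world point X has camera coordinates R X + t. Camera axes: x right, y down, z forward; pixel columns grow to the right and rows downward; lengths in m; the calibration is good to about 2 mm. A picture is of the moment at which its call begins. There is no depth.
- bot.hand_in(): hands the job in; it is judged then, once.
The state is a dict: "t": time; "q": joint angles; "joint_vel": joint speeds; "joint_torque": joint torques, N m; "eef_pos": TCP position; "tool_rot": TCP orientation; "contact_force": force on the tool from outside, world axes, zero at the start; "torque": the same for the moment, N m; "gripper_width": opening from 0.0 (shut) to 1.0 (fully open); "grasp_force": force on a finger pad.
Only numpy, scipy, OpenCV 4.12 (cv2) and the standard library are available. Lean on these libraries where they do the work, as an engineer would, in place of code of your own. Each camera call takes 0.05 s, during which the arm holds its last target. There are 200 camera calls.

## Working session

There is one attempt and no reset: what is moved stays moved. The work goes in short steps, Python scripts to look and compute and a tool call to move; the robot and the scene stay as the last step left them, time stands still between calls to the robot, and variables do not carry over. Pictures are saved under pics/ and viewed, at most 10 in all, crops included, and the job is handed in when it is done.

Besides the shell and the picture viewer there is one more tool, called after ">>>" as name(argument=value, ...), one argument or row to a line, values as JSON. step_arm: Moves the arm, as the interface text tells. Its arguments: {"type":"object","properties":{"increments":{"type":"array"},"force":{"type":"number"}},"required":["increments"]}

```bash
mkdir -p pics
python3 - <<'E'
from station import bot
import cv2,numpy as np,pickle
o=bot.get_obs();print({k:np.round(v,3) for k,v in o.items()},bot.hold_point_z)
d={}
for n in("scene","top"):
    c=bot.read_camera(n);d[n]=c
    cv2.imwrite(f"pics/{n}0.png",cv2.cvtColor(c["image"],cv2.COLOR_RGB2BGR))
    print(n,c["camera_matrix"],c["dist"],-c["R"].T@c["t"],c["R"])
pickle.dump(d,open("c0.pkl","wb"))
E
```

```text
{'t': np.float64(0.0), 'q': array([ 1.114,  0.478,  0.022,  1.556, -0.011,  1.109, -0.083]), 'joint_vel': array([ 0.001, -0.001,  0.   ,  0.001,  0.   , -0.001,  0.001]), 'joint_torque': array([ 1.0000e-03, -5.9645e+01,  1.6090e+00, -2.8119e+01,  1.3000e-02,
        9.0000e-03,  0.0000e+00]), 'eef_pos': array([ 0.23 , -0.634,  0.23 ]), 'tool_rot': array([-0.001,  0.985,  0.174, -0.   ]), 'contact_force': array([ 0.04 , -0.618,  0.388]), 'torque': array([-0.013,  0.06 , -0.058]), 'grasp_force': np.float64(0.0), 'gripper_width': np.float64(1.0)} 0.0187
scene [[388.3390203    0.         258.51801618]
 [  0.         388.3390203  192.83100477]
 [  0.           0.           1.        ]] [0.03500125 0.         0.         0.         0.        ] [0.88328059 0.71475959 0.60803489] [[-0.88386204  0.46724993 -0.02157294]
 [ 0.27770896  0.48709168 -0.8280214 ]
 [-0.37638494 -0.73784768 -0.56028134]]
top [[348.01099617   0.         257.06908796]
 [  0.         348.01099617 191.2105251 ]
 [  0.           0.           1.        ]] [-0.08198317  0.          0.          0.          0.        ] [0.42213108 0.04696035 0.98682436] [[-0.02506964 -0.99909778  0.03428023]
 [-0.99474498  0.02152603 -0.10009525]
 [ 0.09926703 -0.03660944 -0.99438715]]
```

View pics/scene0.png

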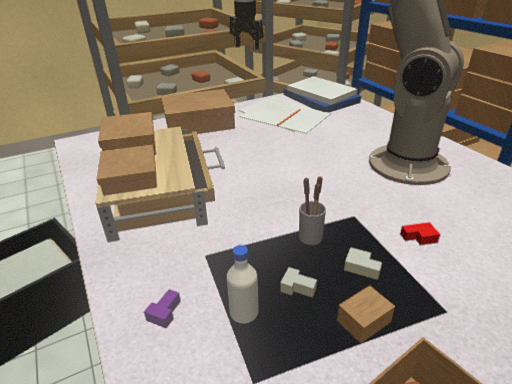

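View pics/top0.png

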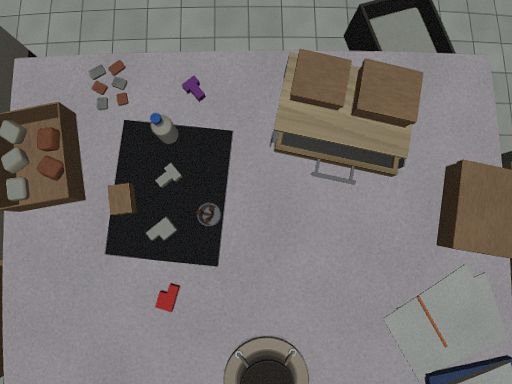

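In the top view, the pale T is at (168,177) and the pale stepped slice at (161,229). The look-alikes are the purple T (194,88) and the red stepped piece (168,297). Only the pale plaster pair on the mat fits the description. The rack's front and handle (334,172) face the robot. I'll confirm this in an enlarged crop and check the rack as well.

```bash
cat > h.py <<'E'
import cv2,numpy as np,pickle
def ray(c,px):
    u=cv2.undistortPoints(np.array(px,float).reshape(-1,1,2),c["camera_matrix"],c["dist"]).reshape(-1,2)
    d=np.c_[u,np.ones(len(u))]@c["R"]; return -c["R"].T@c["t"],d
def plane(c,px,z):
    o,d=ray(c,px); return o+d*((z-o[2])/d[:,2])[:,None]
def tri(c1,p1,c2,p2):
    o1,d1=ray(c1,p1);o2,d2=ray(c2,p2);out=[]
    for a,b in zip(d1,d2):
        s=np.linalg.lstsq(np.c_[a,-b],o2-o1,rcond=None)[0]
        A=o1+a*s[0];B=o2+b*s[1];out.append(np.r_[(A+B)/2,np.linalg.norm(A-B)])
    return np.array(out)
def proj(c,X):
    return cv2.projectPoints(np.array(X,float).reshape(-1,1,3),cv2.Rodrigues(c["R"])[0],c["t"],c["camera_matrix"],c["dist"])[0].reshape(-1,2)
E
python3 - <<'E'
from h import *
d=pickle.load(open("c0.pkl","rb"))
t=d["top"]["image"][...,::-1];s=d["scene"]["image"][...,::-1]
a=cv2.resize(t[150:260,140:230],None,fx=5,fy=5,interpolation=cv2.INTER_CUBIC)[:, :340]
a=cv2.resize(t[155:250,140:190],None,fx=6,fy=6,interpolation=cv2.INTER_CUBIC)
b=cv2.resize(s[235:305,270:390],None,fx=4,fy=4,interpolation=cv2.INTER_CUBIC)
r=cv2.resize(t[125:190,265:415],None,fx=3.2,fy=3.2,interpolation=cv2.INTER_CUBIC)
o=np.zeros((600,800,3),np.uint8);o[:570,:300]=a;o[:280,310:790]=b;o[300:300+r.shape[0],310:310+r.shape[1]]=r
cv2.imwrite("pics/crop1.png",o)
for n,im,roi in(("top",t,(140,155,50,95)),("scene",s,(270,235,120,70))):
    x,y,w,h=roi;g=cv2.cvtColor(im,cv2.COLOR_BGR2GRAY)[y:y+h,x:x+w]
    print(n,np.histogram(g,range(0,256,10))[0])
E
```

```text
top [  15  484 2640  810   43   32   41   19   29   29   20   32  475   81
    0    0    0    0    0    0    0    0    0    0    0]
scene [   0    8  676 3001 1422  636  150  111  182  103  467   52   35  118
  364  118   41   41   92  570   66  119   28    0    0]
```

View pics/crop1.png

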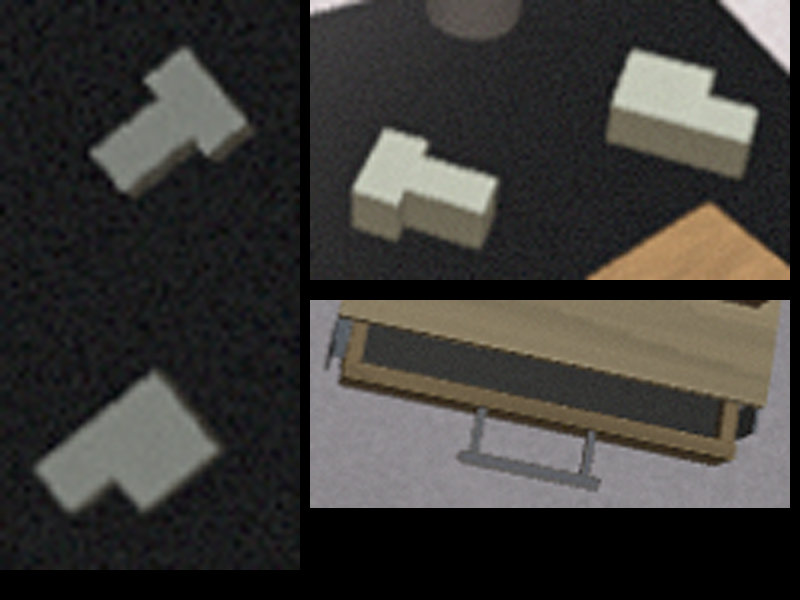

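Top-face polygons show up clearly: T with its stem down-left and stepped slice with its notch at the lower left in the top crop. The handle bar runs from about (312,174) to (356,183). Measuring now.

```bash
cat >> h.py <<'E'
def face(c,roi,th,k=6):
    x,y,w,h=roi;g=cv2.cvtColor(c["image"],cv2.COLOR_RGB2GRAY)[y:y+h,x:x+w]
    g=cv2.resize(cv2.GaussianBlur(g,(3,3),0.6),None,fx=k,fy=k,interpolation=cv2.INTER_CUBIC)
    cs=cv2.findContours((g>th).astype(np.uint8),cv2.RETR_EXTERNAL,cv2.CHAIN_APPROX_NONE)[0]
    p=max(cs,key=cv2.contourArea).reshape(-1,2)
    return (p+0.5)/k-0.5+[x,y]
def cen(p):
    m=cv2.moments(p.astype(np.float32).reshape(-1,1,2));return np.array([m["m10"],m["m01"]])/m["m00"],m["m00"]
E
python3 - <<'E'
from h import *
d=pickle.load(open("c0.pkl","rb"));T=d["top"];S=d["scene"]
for n,rt,rs in(("T",(145,155,45,38),(275,260,48,45)),("step",(140,212,45,38),(335,242,55,43))):
    for tt,ts in((80,165),(105,175)):
        pt=face(T,rt,tt);ps=face(S,rs,ts)
        X=tri(T,[cen(pt)[0]],S,[cen(ps)[0]])[0];print(n,"tri",X.round(4))
        for c,p in((T,pt),(S,ps)):
            w=plane(c,p,0.029)[:,:2]*1000
            r=cv2.minAreaRect(w.astype(np.float32));m,a=cen(w)
            print(np.round(r[0],1),np.round(r[1],1),round(r[2],1),"cen",m.round(1),"A",round(a),"(T 2064, step 2700)")
            ap=cv2.approxPolyDP(w.astype(np.float32).reshape(-1,1,2),6,True).reshape(-1,2);print(ap.round().tolist())
# handle
hsv=cv2.cvtColor(T["image"],cv2.COLOR_RGB2HSV)
print(hsv[168:192:2,325,:].tolist())
print(cv2.cvtColor(S["image"],cv2.COLOR_RGB2GRAY)[144:174,200:228].tolist()[::2])
E
```

```text
T tri [0.569  0.2581 0.0265 0.    ]
[565.4 261.5] [48.2 65. ] 38.6 cen [568.6 257.6] A 2131 (T 2064, step 2700)
[[602.0, 250.0], [556.0, 293.0], [538.0, 280.0], [566.0, 223.0]]
[567.2 263.6] [44.2 62.5] 37.9 cen [570.4 259.4] A 1798 (T 2064, step 2700)
[[571.0, 227.0], [602.0, 254.0], [590.0, 269.0], [579.0, 266.0], [555.0, 294.0], [540.0, 280.0]]
T tri [5.692e-01 2.581e-01 2.670e-02 3.000e-04]
[565.7 261.7] [45.  62.6] 38.3 cen [569.1 257.5] A 1815 (T 2064, step 2700)
[[601.0, 250.0], [589.0, 268.0], [578.0, 263.0], [555.0, 292.0], [539.0, 279.0], [560.0, 251.0], [555.0, 240.0], [567.0, 224.0]]
[567.2 263.6] [43.  61.8] 37.8 cen [570.4 259.3] A 1684 (T 2064, step 2700)
[[570.0, 228.0], [601.0, 253.0], [590.0, 269.0], [578.0, 265.0], [555.0, 293.0], [541.0, 280.0], [562.0, 254.0], [557.0, 242.0]]
step tri [4.186e-01 2.769e-01 2.610e-02 2.000e-04]
[414.2 277.9] [47.8 71.4] 38.1 cen [418.7 276.2] A 2777 (T 2064, step 2700)
[[419.0, 237.0], [452.0, 266.0], [410.0, 319.0], [392.0, 304.0], [404.0, 285.0], [392.0, 269.0]]
[416.1 280. ] [44.4 68.5] 37.9 cen [420.9 278.1] A 2404 (T 2064, ste
[... 2105 characters left out ...]
 [86, 149, 152, 148, 149, 146, 181, 222, 222, 220, 219, 219, 218, 222, 216, 215, 205, 196, 197, 163, 135, 149, 152, 155, 185, 219, 222, 219], [84, 103, 150, 152, 150, 148, 150, 162, 177, 172, 161, 157, 156, 149, 137, 130, 125, 119, 115, 112, 101, 126, 140, 142, 150, 220, 222, 219], [77, 89, 150, 151, 150, 152, 154, 144, 106, 119, 131, 132, 131, 156, 189, 193, 197, 202, 203, 212, 205, 157, 114, 108, 130, 213, 218, 215], [78, 76, 93, 151, 154, 154, 147, 155, 173, 218, 214, 215, 219, 214, 211, 215, 212, 211, 214, 215, 216, 217, 217, 217, 216, 217, 217, 211], [78, 76, 83, 133, 151, 155, 154, 151, 158, 189, 214, 210, 217, 215, 218, 214, 216, 216, 218, 213, 217, 214, 216, 213, 211, 218, 216, 212]]
```

Run:
```python
from h import *
d=pickle.load(open("c0.pkl","rb"));T=d["top"];S=d["scene"]
# bar ends: top view by mask, scene view by mask
g=cv2.cvtColor(T["image"],cv2.COLOR_RGB2GRAY)
def bar(c,roi,th):
    x,y,w,h=roi;g=cv2.cvtColor(c["image"],cv2.COLOR_RGB2GRAY)[y:y+h,x:x+w]
    m=(g<th).astype(np.uint8);m=cv2.morphologyEx(m,cv2.MORPH_CLOSE,np.ones((2,2)))
    p=max(cv2.findContours(m,0,1)[0],key=cv2.contourArea).reshape(-1,2);return p+[x,y]
p=bar(T,(305,171,60,20),122);print("top rng",p[p[:,0].argmin()],p[p[:,0].argmax()])
m=np.array([(x,np.average(np.arange(168,190),weights=np.clip(135-cv2.medianBlur(g,3)[168:190,x].astype(float),0,None)+1e-9)) for x in range(325,345)])
k=np.polyfit(m[:,0],m[:,1],1);print("bar line",k,np.polyval(k,[312,334,355]))
A=[[312,np.polyval(k,312)],[355.3,np.polyval(k,355.3)]]
W=plane(T,A,0.088);print(W.round(4),W.mean(0),np.linalg.norm(W[0]-W[1]))
gs=cv2.cvtColor(S["image"],cv2.COLOR_RGB2GRAY)
B=[]
for y in range(154,162):
    r=gs[y,213:226].astype(float);w=np.clip(190-r,0,None);B.append((213+(w*np.arange(13)).sum()/w.sum(),y))
kb=np.polyfit([b[1] for b in B],[b[0] for b in B],1);print("scene col=k*row",kb)
ends=[[np.polyval(kb,147.5),147.5],[np.polyval(kb,168.5),168.5]]
print(ends,plane(S,ends,0.086).round(4))
mid=(np.array(A).mean(0),np.array(ends).mean(0))
print("tri mid",tri(T,[mid[0]],S,[mid[1]]))
print("tri ends",tri(T,[A[0],A[1]],S,[ends[1],ends[0]]).round(4))
```

```text
top rng [312 173] [356 183]
bar line [  0.21401449 106.4366188 ] [173.20913867 177.91745738 182.4117616 ]
[[ 0.5563 -0.1319  0.088 ]
 [ 0.5295 -0.2469  0.088 ]] [ 0.54289182 -0.18939293  0.088     ] 0.11804596918217462
scene col=k*row [  0.40961187 154.36230203]
[[np.float64(214.78005238073285), 147.5], [np.float64(223.38190158384919), 168.5]] [[ 0.5332 -0.244   0.086 ]
 [ 0.5598 -0.1208  0.086 ]]
tri mid [[ 0.54347909 -0.19101132  0.07962911  0.00127864]]
tri ends [[ 0.5565 -0.133   0.079   0.0027]
 [ 0.5307 -0.2489  0.083   0.0015]]
```

```bash
cat >> h.py <<'E'
from scipy.spatial.transform import Rotation as Ro
YAW=-12.4
def X(yaw=YAW): a=np.radians(yaw);return np.array([np.cos(a),np.sin(a),0])
def Rt(yaw,tilt=0):
    "tool y (closing) at world angle yaw; tilt>0: tips lean to -y direction"
    a=np.radians(tilt);x=X(yaw);Z=np.array([0,0,1.])
    y=x*np.cos(a)-Z*np.sin(a);z=-np.cos(a)*Z-np.sin(a)*x
    return Ro.from_matrix(np.c_[np.cross(y,z),y,z])
def go(o,p,R,o_rot=None):
    q=o["tool_rot"];C=Ro.from_quat([*q[1:],q[0]])
    v=C.inv().apply(np.array(p)-o["eef_pos"])*1000;r=np.degrees((C.inv()*R).as_rotvec())
    print("inc",v.round(1),"turn",r.round(1),"n",max(np.linalg.norm(v)/41.7,np.linalg.norm(r)/7.16).round(1))
E
python3 - <<'E'
from h import *
from station import bot
o=bot.get_obs()
h=np.array([.5435,-.190,.086]);R=Rt(YAW,12)
tcp=h+.019*R.as_matrix()[:,2];print(tcp)
go(o,tcp+[0,0,.12],R)
E
```

```text
[ 0.53964183 -0.18915173  0.0674152 ]
inc [ 442.5 -312.2   43.5] turn [ 10.9  -6.1 -57.4] n 13.0
```

>>> step_arm(
  increments=[
    [[-0.2, 440, -310, -20, 10.9, -6.1, -57.4], [-0.2, 440, -310, -20, 10.9, -6.1, -57.4], [-0.2, 440, -310, -20, 10.9, -6.1, -57.4], [-0.2, 440, -310, -20, 10.9, -6.1, -57.4], [-0.2, 440, -310, -20, 10.9, -6.1, -57.4], [-0.2, 440, -310, -20, 10.9, -6.1, -57.4], [-0.2, 440, -310, -20, 10.9, -6.1, -57.4], [-0.2, 440, -310, -20, 10.9, -6.1, -57.4], [-0.2, 440, -310, -20, 10.9, -6.1, -57.4], [-0.2, 440, -310, -20, 10.9, -6.1, -57.4]],
  ],
  force=40,
)

```text
t: 0.93
eef_pos: [0.4696, -0.2904, 0.2465]
tool_rot: [-0.081, 0.774, 0.624, -0.066]
contact_force: [0.2, -0.5, -0.4]
gripper_width: 0.397
grasp_force: 0.0
```

Run:
```python
from h import *
from station import bot
o=bot.get_obs();print(o["t"],o["eef_pos"],o["gripper_width"],o["q"].round(2))
h=np.array([.5435,-.190,.086]);R=Rt(YAW,12)
tcp=h+.019*R.as_matrix()[:,2]
go(o,tcp+[0,0,.12],R)
go(o,tcp+[0,0,.05],R)
```

```text
0.9333 [ 0.46960431 -0.2903852   0.24645853] 0.3970017403092955 [ 0.65  0.39 -0.31  1.68  0.15  1.3   0.08]
inc [113.8  58.2  47.9] turn [-0.   0.1  0.1] n 3.3
inc [113.9  72.8 116.3] turn [-0.   0.1  0.1] n 4.3
```

>>> step_arm(
  increments=[
    [[-0.2, 114, 58, 48, 0, 0, 0], [-0.2, 114, 58, 48, 0, 0, 0], [-0.2, 114, 58, 48, 0, 0, 0], [-0.2, 114, 58, 48, 0, 0, 0], [-0.2, 114, 58, 48, 0, 0, 0], [-0.2, 114, 58, 48, 0, 0, 0]],
  ],
)

```text
t: 1.43
eef_pos: [0.5384, -0.1914, 0.1871]
tool_rot: [-0.081, 0.775, 0.624, -0.067]
contact_force: [-0.4, -0.2, 0.3]
gripper_width: 0.404
grasp_force: 0.0
```

Run:
```python
from h import *
from station import bot
o=bot.get_obs();print(o["t"],o["eef_pos"],o["gripper_width"],o["q"].round(2))
h=np.array([.5435,-.190,.086]);R=Rt(YAW,12)
tcp=h+.019*R.as_matrix()[:,2]
go(o,tcp,R)
d={}
for n in("scene","top"):
    c=bot.read_camera(n);d[n]=c
pickle.dump(d,open("c1.pkl","wb"))
s=d["scene"]["image"][...,::-1];t=d["top"]["image"][...,::-1]
o=np.zeros((600,800,3),np.uint8)
o[:,:400]=cv2.resize(s[70:220,140:240],None,fx=4,fy=4,interpolation=cv2.INTER_CUBIC)
o[:600,400:]=cv2.resize(t[100:250,285:385],None,fx=4,fy=4,interpolation=cv2.INTER_CUBIC)
cv2.imwrite("pics/hov.png",o)
```

```text
1.4333 [ 0.53840158 -0.19142731  0.18708314] 0.4035452530493652 [ 0.48  0.49 -0.35  1.68  0.16  1.22 -0.13]
inc [  2.7  25.7 116.9] turn [-0.1  0.1  0.1] n 2.9
```

View pics/hov.png

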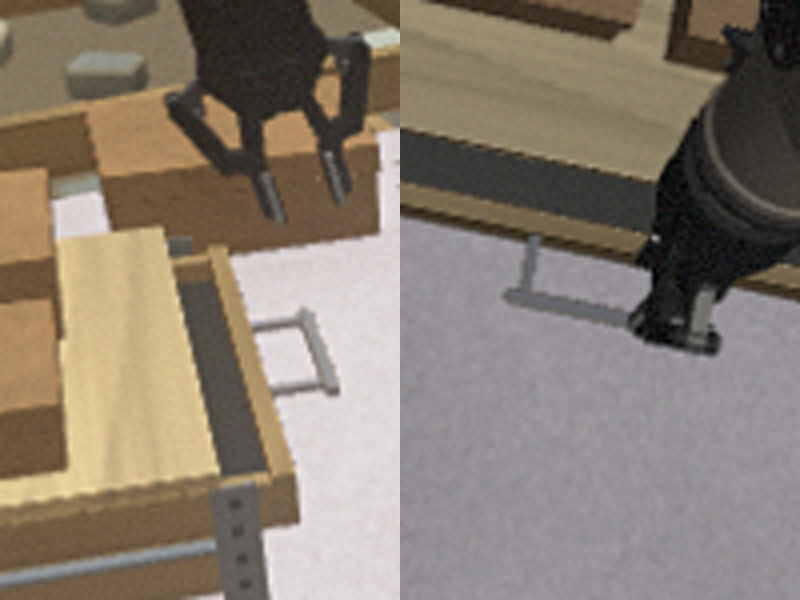

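The fingers are spread along the rack's x, above the handle and clear of the rack. Descending straight down.

>>> step_arm(
  increments=[
    [[-0.2, 3, 8, 30, 0, 0, 0], [-0.2, 3, 14, 60, 0, 0, 0], [-0.2, 3, 19, 85, 0, 0, 0], [-0.2, 3, 22, 100, 0, 0, 0], [-0.2, 3, 25, 112, 0, 0, 0], [-0.2, 3, 25, 115, 0, 0, 0]],
  ],
)

```text
t: 2.03
eef_pos: [0.5386, -0.1905, 0.0686]
tool_rot: [-0.081, 0.776, 0.622, -0.067]
contact_force: [-0.9, 0.5, 0.4]
gripper_width: 0.401
grasp_force: 0.0
```

>>> step_arm(
  increments=[
    [[-1, 0, 0, 0, 0, 0, 0], [-1, 0, 0, 0, 0, 0, 0], [-1, 0, 0, 0, 0, 0, 0], [-1, 0, 0, 0, 0, 0, 0], [-1, 0, 0, 0, 0, 0, 0], [-1, 0, 0, 0, 0, 0, 0], [-1, 0, 0, 0, 0, 0, 0]],
  ],
)

```text
t: 2.62
eef_pos: [0.5405, -0.1897, 0.0712]
tool_rot: [-0.08, 0.775, 0.623, -0.066]
contact_force: [-2.2, -2.4, 7.4]
gripper_width: 0.11
grasp_force: 39.7
```

Run:
```python
from h import *
from station import bot
o=bot.get_obs();print(o["t"],o["eef_pos"],o["gripper_width"],o["q"].round(2),o["contact_force"],o["grasp_force"])
R=Rt(YAW,12)
go(o,o["eef_pos"]-.15*X(),R)
go(o,o["eef_pos"]-.163*X(),R)
```

```text
2.6167 [ 0.54052435 -0.18968121  0.07115137] 0.11009951714558038 [ 0.46  0.63 -0.33  1.75  0.22  1.01 -0.18] [-2.24030701 -2.37347696  7.38605501] 39.677719473838806
inc [  -0.  -146.8   30.9] turn [ 0.1  0.1 -0. ] n 3.6
inc [  -0.  -159.5   33.6] turn [ 0.1  0.1 -0. ] n 3.9
```

Gripped (opening ≈ bar thickness). Pulling.

>>> step_arm(
  increments=[
    [[-1, 0, -15, 3, 0, 0, 0], [-1, 0, -30, 6, 0, 0, 0], [-1, 0, -45, 9, 0, 0, 0], [-1, 0, -60, 13, 0, 0, 0], [-1, 0, -75, 16, 0, 0, 0], [-1, 0, -90, 19, 0, 0, 0], [-1, 0, -105, 22, 0, 0, 0], [-1, 0, -120, 25, 0, 0, 0], [-1, 0, -135, 28, 0, 0, 0], [-1, 0, -146, 31, 0, 0, 0]],
  ],
)

```text
t: 3.45
eef_pos: [0.4088, -0.1591, 0.0714]
tool_rot: [-0.068, 0.776, 0.625, -0.055]
contact_force: [51.3, -15.1, -36.8]
gripper_width: 0.112
grasp_force: 40.8
```

>>> step_arm(
  increments=[
    [[-1, 0, -4, 1, 0, 0, 0], [-1, 0, -7, 1.5, 0, 0, 0], [-1, 0, -10, 2, 0, 0, 0], [-1, 0, -12, 2.5, 0, 0, 0], [-1, 0, -12, 2.5, 0, 0, 0]],
  ],
)

```text
t: 3.87
eef_pos: [0.409, -0.1591, 0.0715]
tool_rot: [-0.061, 0.777, 0.625, -0.047]
contact_force: [58.4, -15.5, -56.3]
gripper_width: 0.114
grasp_force: 40.0
```

Run:
```python
from h import *
from station import bot
o=bot.get_obs();print(o["t"],o["eef_pos"],o["gripper_width"],o["contact_force"],np.dot(o["eef_pos"]-[.5405,-.1897,.0712],-X()))
```

```text
3.8667 [ 0.40903045 -0.15908983  0.07154734] 0.11364389098266525 [ 58.44412015 -15.46486381 -56.33018295] 0.1349757506351196
```

The tray stopped at 135 mm with about 60 N. It may have been partly open from the start, so I'll relax the pull and look.

>>> step_arm(
  increments=[
    [[-1, 0, 8, -2, 0, 0, 0], [-1, 0, 16, -4, 0, 0, 0], [-1, 0, 20, -4, 0, 0, 0], [-1, 0, 20, -4, 0, 0, 0]],
  ],
)

```text
t: 4.2
eef_pos: [0.409, -0.1592, 0.0712]
tool_rot: [-0.077, 0.775, 0.624, -0.062]
contact_force: [10.4, -3.2, 1.4]
gripper_width: 0.106
grasp_force: 42.7
```

Run:
```python
from h import *
from station import bot
o=bot.get_obs();print(o["t"],o["eef_pos"],o["contact_force"],o["torque"],np.dot(o["eef_pos"]-[.5405,-.1897,.0712],-X()))
d={}
for n in("scene","top"):
    c=bot.read_camera(n);d[n]=c
pickle.dump(d,open("c2.pkl","wb"))
s=d["scene"]["image"][...,::-1];t=d["top"]["image"][...,::-1]
o=np.zeros((600,800,3),np.uint8)
o[:,:400]=cv2.resize(s[90:240,90:290],(400,300),interpolation=cv2.INTER_CUBIC).repeat(1,0) if 0 else cv2.copyMakeBorder(cv2.resize(s[90:240,90:290],(400,300)),0,300,0,0,0)
o[:600,400:]=cv2.copyMakeBorder(cv2.resize(t[60:260,260:420],(400,500)),0,100,0,0,0)
o[300:600,:400]=cv2.resize(pickle.load(open("c0.pkl","rb"))["scene"]["image"][90:240,90:290,::-1],(400,300))
cv2.imwrite("pics/pull.png",o)
```

```text
4.2 [ 0.40900394 -0.15916141  0.07118964] [10.40487209 -3.22334394  1.432637  ] [-0.46326141 -2.09595103 -0.12960431] 0.13498626525435325
```

View pics/pull.png

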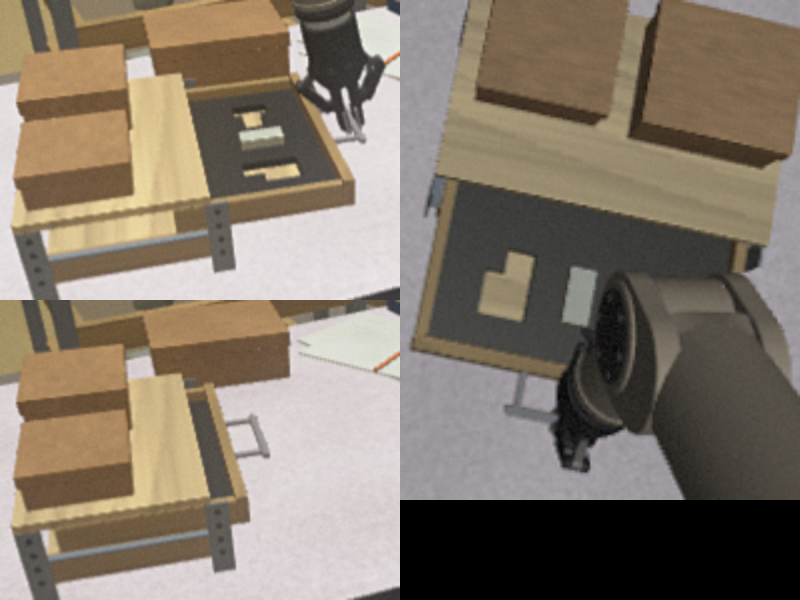

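Run:
```python
from h import *
d=pickle.load(open("c2.pkl","rb"))
T=d["top"]
ply=plane(T,[[274.8,130],[408,157.2]],.114);pan=plane(T,[[264.8,198.8],[326,210]],.098)
print(ply,pan);print("yaw",np.degrees(np.arctan2(*(ply[0]-ply[1])[1::-1]))-90)
print("panel front ahead of rack front:",[(ply[0]-p)@X()*1000-20 for p in pan], ply[1]@X()-ply[0]@X())
P0=plane(pickle.load(open("c0.pkl","rb"))["top"],[[265+30/3.2,125+82/3.2],[265+410/3.2,125+162/3.2]],.098);print("start",[(ply[0]-p)@X()*1000-20 for p in P0])
```

```text
[[ 0.66691476 -0.0349081   0.114     ]
 [ 0.59058859 -0.38475229  0.114     ]] [[ 0.49087183 -0.00510857  0.098     ]
 [ 0.45828324 -0.16251516  0.098     ]]
yaw -12.30747304706
panel front ahead of rack front: [np.float64(158.33526105791998), np.float64(156.36287950251082)] 0.0005782526580820901
start [np.float64(29.83163519988169), np.float64(32.3603352102233)]
```

At the stop, the panel front is ~158 mm ahead of the rack front. It started ~25–30 mm open and travelled 135 mm. Releasing and rising.

>>> step_arm(
  increments=[
    [[-0.2, 0, 0, 0, 0, 0, 0], [-0.2, 0, 0, 0, 0, 0, 0], [-0.2, 0, 0, 0, 0, 0, 0], [-0.2, 0, -4, -20, 0, 0, 0], [-0.2, 0, -12, -60, 0, 0, 0], [-0.2, 0, -20, -100, 0, 0, 0], [-0.2, 0, -28, -140, 0, 0, 0], [-0.2, 0, -30, -160, 0, 0, 0], [-0.2, 0, -30, -160, 0, 0, 0]],
  ],
)

```text
t: 5.05
eef_pos: [0.4084, -0.1595, 0.2368]
tool_rot: [-0.077, 0.775, 0.623, -0.064]
contact_force: [0.3, -0.3, 0.8]
gripper_width: 0.401
grasp_force: 0.0
```

Run:
```python
from h import *
from station import bot
o=bot.get_obs();print(o["t"],o["eef_pos"],o["gripper_width"],o["contact_force"],o["q"].round(2))
y=np.radians(128.2);c=np.array([.5664+.005*np.cos(y),.2626+.005*np.sin(y),.25]);print(c)
go(o,c,Rt(38.2));
```

```text
5.05 [ 0.40841678 -0.15952344  0.2368333 ] 0.4014703054035991 [ 0.27265402 -0.26753965  0.84410188] [ 0.57  0.22 -0.4   1.94  0.09  1.2  -0.08]
[0.56330796 0.26652928 0.25      ]
inc [449.3  55.8 -26. ] turn [-10.8  -4.9 -50.4] n 10.9
```

>>> step_arm(
  increments=[
    [[0.2, 449, 56, -40, -10.8, -4.9, -50.4], [0.2, 449, 56, -40, -10.8, -4.9, -50.4], [0.2, 449, 56, -40, -10.8, -4.9, -50.4], [0.2, 449, 56, -40, -10.8, -4.9, -50.4], [0.2, 449, 56, -40, -10.8, -4.9, -50.4], [0.2, 449, 56, -40, -10.8, -4.9, -50.4], [0.2, 449, 56, -40, -10.8, -4.9, -50.4], [0.2, 449, 56, -40, -10.8, -4.9, -50.4], [0.2, 449, 56, -40, -10.8, -4.9, -50.4], [0.2, 449, 56, -40, -10.8, -4.9, -50.4]],
  ],
)

```text
t: 5.88
eef_pos: [0.5502, 0.232, 0.2557]
tool_rot: [-0.005, 0.437, 0.899, -0.001]
contact_force: [0.9, -0.6, 0.8]
gripper_width: 0.6
grasp_force: 0.0
```

Run:
```python
from h import *
from station import bot
o=bot.get_obs();print(o["t"],o["eef_pos"],o["gripper_width"],o["q"].round(2))
y=np.radians(128.2);c=np.array([.5664+.005*np.cos(y),.2626+.005*np.sin(y),.10])
go(o,c,Rt(38.2))
d={n:bot.read_camera(n) for n in("scene","top")}
pickle.dump(d,open("c3.pkl","wb"))
t=d["top"]["image"][...,::-1];s=d["scene"]["image"][...,::-1]
o=np.zeros((600,800,3),np.uint8)
o[:,:500]=cv2.resize(t[130:250,265:365],(500,600),interpolation=cv2.INTER_CUBIC)
o[:300,500:]=cv2.resize(s[110:210,170:270],(300,300),interpolation=cv2.INTER_CUBIC)
o[300:,500:]=cv2.resize(s[180:300,230:350],(300,300))
cv2.imwrite("pics/pock.png",o)
```

```text
5.8833 [0.55024452 0.23203516 0.25574841] 0.6001076596069295 [ 0.03  0.42 -0.7   1.68  0.28  1.16 -0.08]
inc [ 17.8  32.6 155.7] turn [-0.4 -0.5 -0. ] n 3.8
```

View pics/pock.png

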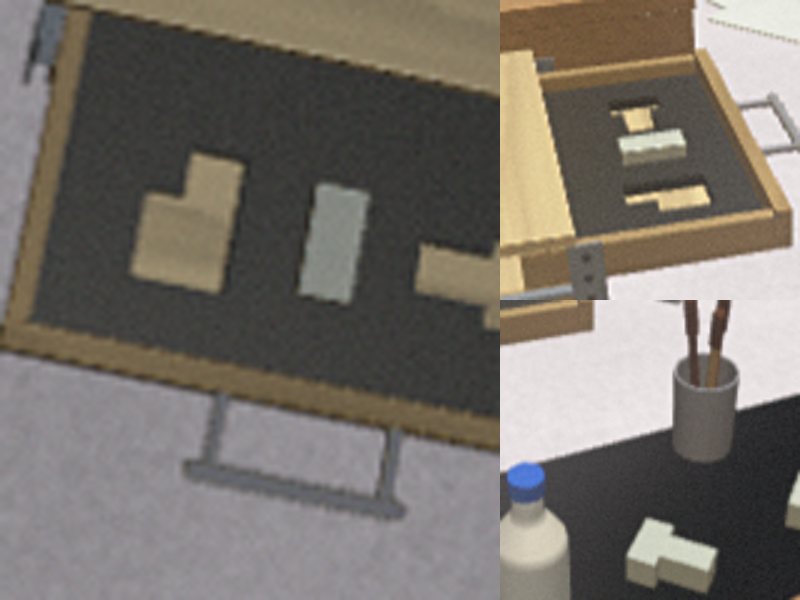

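The tray is fully out. The stepped pocket is at about px (303,175), the bar at (332,178), and the T pocket at about (360,186). The T slice on the mat, the jar and the bottle are undisturbed. Measuring the pockets.

Run:
```python
from h import *
d=pickle.load(open("c3.pkl","rb"));T=d["top"];S=d["scene"]
def seg(c,roi,f,k=6):
    x,y,w,h=roi;im=cv2.resize(c["image"][y:y+h,x:x+w],None,fx=k,fy=k,interpolation=cv2.INTER_CUBIC)
    m=f(im.astype(int)).astype(np.uint8)
    p=max(cv2.findContours(m,0,cv2.CHAIN_APPROX_NONE)[0],key=cv2.contourArea).reshape(-1,2)
    return (p+.5)/k-.5+[x,y]
wood=lambda i:(i[...,0]-i[...,2]>20)&(i[...,0]>85)
Xr=X();Yr=np.array([-Xr[1],Xr[0],0])
def ext(w): a=w@Xr*1000;b=w@Yr*1000;return np.round([a.min(),a.max(),b.min(),b.max()],1)
P=lambda a,b:((a*Xr+b*Yr)/1000).round(4)
for n,roi in(("step",(288,158,28,34)),("T",(344,170,34,34))):
    p=seg(T,roi,wood);lo=ext(plane(T,p,.064));hi=ext(plane(T,p,.076))
    r=cv2.minAreaRect((plane(T,p,.064)[:,:2]*1000).astype(np.float32))
    a=(hi[0]+lo[1])/2;b=(lo[2]+hi[3])/2
    print(n,lo,hi,"size",lo[1]-hi[0],hi[3]-lo[2],"cen",P(a,b),"ang",r[2],"px",cen(p)[0])
pb=seg(T,(322,164,20,30),lambda i:i.min(-1)>95);pbw=plane(T,pb,.09);print("bar",ext(pbw),cv2.minAreaRect((pbw[:,:2]*1000).astype(np.float32)),cen(pb)[0])
a=cen(pbw[:,:2])[0];print("bar cen",a,"-> step",a+76e-3*Yr[:2],"T",a-84e-3*Yr[:2])
ps=seg(S,(205,150,30,18),lambda i:i.min(-1)>165,8);print("bar scene px",cen(ps)[0],plane(S,[cen(ps)[0]],.09),tri(T,[cen(pb)[0]],S,[cen(ps)[0]]))
```

```text
step [533.6 607.5 -12.5  38.7] [531.9 604.9 -10.5  40. ] size 75.60000000000002 52.5 cen [ 0.5594 -0.1089  0.    ] ang 76.46183013916016 px [302.63578522 174.95196895]
T [ 544.2  593.2 -180.7 -114.8] [ 542.3  590.8 -176.6 -111.5] size 50.90000000000009 69.19999999999999 cen [ 0.5231 -0.2646  0.    ] ang 77.35084533691406 px [361.34377456 185.76693955]
bar [538.5 599.1 -76.4 -47.3] ((542.1896362304688, -182.50572204589844), (28.877355575561523, 60.60602951049805), 77.02224731445312) [331.36061404 178.08489294]
bar cen [ 0.54227316 -0.18252329] -> step [ 0.55859305 -0.10829619] T [ 0.5242354  -0.26456376]
bar scene px [220.1873274  156.57355382] [[ 0.54383197 -0.17868088  0.09      ]] [[ 5.42328302e-01 -1.83020366e-01  8.75540744e-02  2.81193578e-04]]
```

>>> step_arm(
  increments=[
    [[0.2, 18, 32.5, 40, -0.4, -0.5, 0], [0.2, 18, 32.5, 80, -0.4, -0.5, 0], [0.2, 18, 32.5, 120, -0.4, -0.5, 0], [0.2, 18, 32.5, 155, -0.4, -0.5, 0], [0.2, 18, 32.5, 155, -0.4, -0.5, 0], [0.2, 18, 32.5, 155, -0.4, -0.5, 0]],
  ],
)

```text
t: 6.48
eef_pos: [0.5618, 0.2641, 0.0996]
tool_rot: [-0.001, 0.437, 0.9, -0.002]
contact_force: [0.5, 0.2, 0.9]
gripper_width: 0.598
grasp_force: 0.0
```

Run:
```python
from h import *
from station import bot
o=bot.get_obs();print(o["t"],o["eef_pos"],o["gripper_width"],o["q"].round(2))
y=np.radians(128.2);c=np.array([.5664+.005*np.cos(y),.2626+.005*np.sin(y),.015])
go(o,c,Rt(38.2))
```

```text
6.4833 [0.56178664 0.2641295  0.09962388] 0.5975834766625316 [-0.09  0.62 -0.62  1.76  0.44  0.91 -0.23]
inc [ 0.9  3.  84.6] turn [-0.2 -0.  -0. ] n 2.0
```

>>> step_arm(
  increments=[
    [[0.2, 1, 3, 30, 0, 0, 0], [0.2, 1, 3, 55, 0, 0, 0], [0.2, 1, 3, 75, 0, 0, 0], [0.2, 1, 3, 84.5, 0, 0, 0], [0.2, 1, 3, 84.5, 0, 0, 0], [0.2, 1, 3, 84.5, 0, 0, 0]],
  ],
)

```text
t: 6.98
eef_pos: [0.5672, 0.2689, 0.0197]
tool_rot: [0.002, 0.437, 0.899, 0.002]
contact_force: [0.3, -0.1, 0.7]
gripper_width: 0.601
grasp_force: 0.0
```

>>> step_arm(
  increments=[
    [[-1, 0, 0, 0, 0, 0, 0], [-1, 0, 0, 0, 0, 0, 0], [-1, 0, 0, 0, 0, 0, 0], [-1, 0, 0, 0, 0, 0, 0], [-1, 0, 0, 0, 0, 0, 0], [-1, 0, 0, 0, 0, 0, 0], [-1, 0, 0, 0, 0, 0, 0]],
  ],
  force=25,
)

```text
t: 7.57
eef_pos: [0.567, 0.2687, 0.0195]
tool_rot: [0.002, 0.437, 0.899, 0.002]
contact_force: [-1.1, -1.0, 6.4]
gripper_width: 0.27
grasp_force: 25.1
```

Run:
```python
from h import *
from station import bot
o=bot.get_obs();print(o["t"],o["eef_pos"],o["gripper_width"]*85,o["grasp_force"],o["contact_force"],o["tool_rot"])
```

```text
7.5667 [0.5669632  0.26866436 0.01952   ] 22.97978474086387 25.07717102766037 [-1.07894792 -0.97530479  6.37778568] [0.00196465 0.43723467 0.89934354 0.0017826 ]
```

>>> step_arm(
  increments=[
    [[0, 0, 0, 0, 0, 0, 0], [0, 0, 0, 0, 0, 0, 0], [0, 0, 0, 3.5, 0, 0, 0], [0, 0, 0, 3.5, 0, 0, 0], [-1, 0, 0, 3.5, 0, 0, 0], [-1, 0, 0, 3.5, 0, 0, 0], [-1, 0, 0, 3.5, 0, 0, 0], [-1, 0, 0, 3.5, 0, 0, 0], [-1, 0, 0, 3.5, 0, 0, 0], [-1, 0, 0, 3.5, 0, 0, 0]],
  ],
  force=30,
)

```text
t: 8.4
eef_pos: [0.5659, 0.2683, 0.014]
tool_rot: [0.001, 0.437, 0.899, 0.001]
contact_force: [0.2, 0.3, -0.2]
gripper_width: 0.269
grasp_force: 29.8
```

Run:
```python
from h import *
from station import bot
o=bot.get_obs();print(o["t"],o["eef_pos"],o["gripper_width"]*85,o["grasp_force"],o["contact_force"])
```

```text
8.4 [0.56594225 0.26827021 0.01398168] 22.84484373917347 29.819458723068237 [ 0.16625411  0.29683429 -0.19111226]
```

>>> step_arm(
  increments=[
    [[-1, 0, 0, -15, 0, 0, 0], [-1, 0, 0, -40, 0, 0, 0], [-1, 0, 0, -80, 0, 0, 0], [-1, 0, 0, -120, 0, 0, 0], [-1, 0, 0, -160, 0, 0, 0], [-1, 0, 0, -200, 0, 0, 0], [-1, 0, 0, -216, 0, 0, 0], [-1, 0, 0, -216, 0, 0, 0]],
  ],
)

```text
t: 9.07
eef_pos: [0.5672, 0.27, 0.2367]
tool_rot: [0.004, 0.437, 0.899, 0.005]
contact_force: [0.6, -0.8, -1.0]
gripper_width: 0.277
grasp_force: 29.8
```

Run:
```python
from h import *
from station import bot
o=bot.get_obs();print(o["t"],o["eef_pos"],o["gripper_width"]*85,o["contact_force"])
a=-12.6;Xr=X(a);Yr=np.array([-Xr[1],Xr[0],0])
Xo=X(-12.4);Yo=np.array([-Xo[1],Xo[0],0])
pk=.569*Xo-.1455*Yo;print(pk)
go(o,pk+.0048*Yr+[0,0,.22],Rt(a))
```

```text
9.0667 [0.56720626 0.26996381 0.23671545] 23.562232575519285 [ 0.62104081 -0.80481022 -1.02057666]
[ 0.52448254 -0.26429022  0.        ]
inc [-390.5 -360.3   13.6] turn [ 0.7 -0.1 50.8] n 12.7
```

>>> step_arm(
  increments=[
    [[-1, -390, -360, 5, 0.7, 0, 50.8], [-1, -390, -360, 5, 0.7, 0, 50.8], [-1, -390, -360, 5, 0.7, 0, 50.8], [-1, -390, -360, 5, 0.7, 0, 50.8], [-1, -390, -360, 5, 0.7, 0, 50.8], [-1, -390, -360, 5, 0.7, 0, 50.8], [-1, -390, -360, 5, 0.7, 0, 50.8], [-1, -390, -360, 5, 0.7, 0, 50.8], [-1, -390, -360, 5, 0.7, 0, 50.8], [-1, -390, -360, 5, 0.7, 0, 50.8]],
  ],
)

```text
t: 9.9
eef_pos: [0.531, -0.149, 0.2254]
tool_rot: [-0.002, 0.781, 0.625, -0.004]
contact_force: [0.9, 0.1, -1.8]
gripper_width: 0.272
grasp_force: 29.9
```

```bash
cat >> h.py <<'E'
A=-12.6;XR=X(A);YR=np.array([-XR[1],XR[0],0])
XO=X(-12.4);YO=np.array([-XO[1],XO[0],0])
TP=.569*XO-.1455*YO; SP=.569*XO+.0145*YO
E
python3 - <<'E'
from h import *
from station import bot
o=bot.get_obs();print(o["t"],o["eef_pos"],o["gripper_width"]*85,o["q"].round(2))
go(o,TP+.0048*YR+[0,0,.12],Rt(A))
E
```

```text
9.9 [ 0.53096468 -0.14900577  0.22544365] 23.09156045529598 [ 0.48  0.31 -0.4   1.83  0.14  1.03 -0.19]
inc [-108.7   19.8  105.7] turn [-0.5  0.2 -0. ] n 3.7
```

>>> step_arm(
  increments=[
    [[-1, -40, 7, 0, -0.5, 0.2, 0], [-1, -80, 14, 10, -0.5, 0.2, 0], [-1, -108.5, 20, 40, -0.5, 0.2, 0], [-1, -108.5, 20, 75, -0.5, 0.2, 0], [-1, -108.5, 20, 100, -0.5, 0.2, 0], [-1, -108.5, 20, 106, -0.5, 0.2, 0], [-1, -108.5, 20, 106, -0.5, 0.2, 0], [-1, -108.5, 20, 106, -0.5, 0.2, 0]],
  ],
)

```text
t: 10.57
eef_pos: [0.5278, -0.2572, 0.1208]
tool_rot: [0.0, 0.78, 0.625, 0.0]
contact_force: [0.7, -0.5, -1.4]
gripper_width: 0.271
grasp_force: 29.8
```

Run:
```python
from h import *
from station import bot
o=bot.get_obs();print(o["t"],o["eef_pos"],o["gripper_width"]*85,o["contact_force"],o["tool_rot"])
go(o,TP+.0048*YR+[0,0,.09],Rt(A))
d={n:bot.read_camera(n) for n in("scene","top")}
pickle.dump(d,open("c4.pkl","wb"))
t=d["top"]["image"][...,::-1];s=d["scene"]["image"][...,::-1]
o=np.zeros((600,800,3),np.uint8)
o[:500,:400]=cv2.resize(t[130:230,310:390],(400,500),interpolation=cv2.INTER_CUBIC)
o[:,400:]=cv2.resize(s[80:200,170:250],(400,600),interpolation=cv2.INTER_CUBIC)
cv2.imwrite("pics/tover.png",o)
```

```text
10.5667 [ 0.5277636  -0.25718754  0.12077529] 23.041703414776247 [ 0.69118419 -0.4684149  -1.38462546] [3.58320754e-04 7.80317289e-01 6.25383610e-01 3.74054934e-04]
inc [-2.9 -1.7 30.8] turn [ 0.1 -0.   0. ] n 0.7
```

View pics/tover.png

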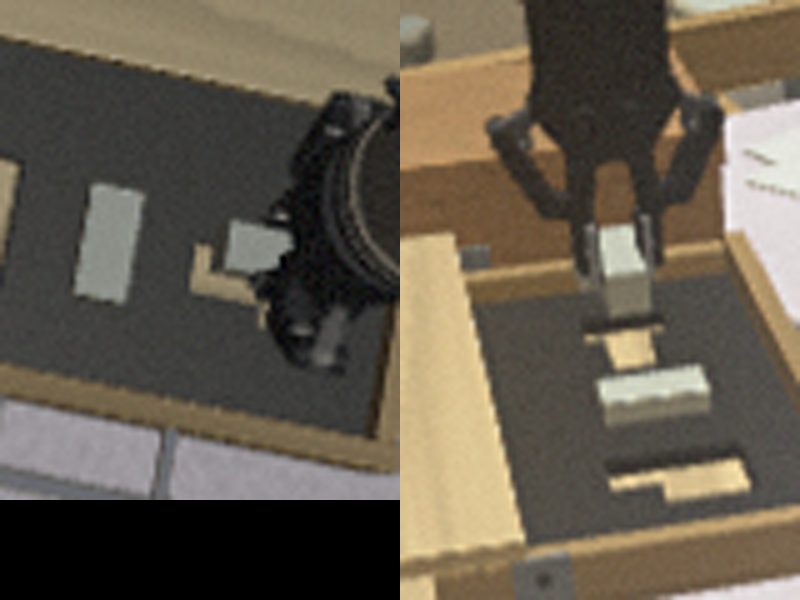

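Run:
```python
from h import *
from station import bot
o=bot.get_obs();e=o["eef_pos"]
w=plane(pickle.load(open("c4.pkl","rb"))["top"],[[355.7,179.2]],e[2]-.011+.026)[0]
print("stem end rel TCP",(w-e)@XR*1e3,(w-e)@YR*1e3,"expected 0,27.2")
print("topcam-based shift needed x,y:",(569-1.0*1e3*(e@XO)), (-145.9+32-1e3*(w@YO)))
```

```text
stem end rel TCP -2.4664311479048497 25.330836816503112 expected 0,27.2
topcam-based shift needed x,y: -2.7207466415596855 -1.1896308246384564
```

>>> step_arm(
  increments=[
    [[-1, -2, -2, 10, 0, 0, 0], [-1, -2, -2, 22, 0, 0, 0], [-1, -2, -2, 29, 0, 0, 0], [-1, -2, -2, 29, 0, 0, 0], [-1, -2, -2, 29, 0, 0, 0]],
  ],
)

```text
t: 11.08
eef_pos: [0.5243, -0.259, 0.0901]
tool_rot: [-0.0, 0.781, 0.625, -0.0]
contact_force: [-0.1, 0.3, -0.5]
gripper_width: 0.274
grasp_force: 29.9
```

>>> step_arm(
  increments=[
    [[-1, 0, 0, 2, 0, 0, 0], [-1, 0, 0, 4, 0, 0, 0], [-1, 0, 0, 6, 0, 0, 0], [-1, 0, 0, 7, 0, 0, 0], [-1, 0, 0, 7, 0, 0, 0]],
  ],
)

```text
t: 11.5
eef_pos: [0.5248, -0.2592, 0.0838]
tool_rot: [0.0, 0.781, 0.625, 0.0]
contact_force: [-0.6, 0.3, -1.0]
gripper_width: 0.271
grasp_force: 29.9
```

Run:
```python
from h import *
from station import bot
o=bot.get_obs();print(o["t"],o["eef_pos"],o["gripper_width"]*85,o["contact_force"],o["torque"])
go(o,TP+.0048*YR+[0,0,.075],Rt(A))
```

```text
11.5 [ 0.52475941 -0.2592088   0.08375177] 23.063014533962814 [-0.64348399  0.25242201 -0.98271863] [ 0.0106729  -0.01863276  0.01323406]
inc [-0.2  0.8  8.8] turn [ 0.  0. -0.] n 0.2
```

No contact, and the underside is already below the board's top. Continuing down slowly.

>>> step_arm(
  increments=[
    [[-1, 0, 0, 2, 0, 0, 0], [-1, 0, 0, 4, 0, 0, 0], [-1, 0, 0, 5.5, 0, 0, 0], [-1, 0, 0, 7, 0, 0, 0], [-1, 0, 0, 7, 0, 0, 0]],
  ],
)

```text
t: 11.92
eef_pos: [0.5247, -0.2592, 0.0766]
tool_rot: [0.0, 0.781, 0.625, -0.0]
contact_force: [0.7, -0.6, -1.4]
gripper_width: 0.275
grasp_force: 29.9
```

Run:
```python
from h import *
from station import bot
o=bot.get_obs();print(o["t"],o["eef_pos"],o["gripper_width"]*85,o["contact_force"],o["torque"])
```

```text
11.9167 [ 0.52467682 -0.25917062  0.07655075] 23.37314342979692 [ 0.71876969 -0.6485212  -1.35381698] [ 0.00266498 -0.02604438 -0.05789017]
```

>>> step_arm(
  increments=[
    [[-1, 0, 0, 1, 0, 0, 0], [-1, 0, 0, 1.5, 0, 0, 0], [-1, 0, 0, 1.5, 0, 0, 0]],
  ],
)

```text
t: 12.17
eef_pos: [0.5251, -0.2593, 0.0762]
tool_rot: [0.001, 0.781, 0.625, 0.0]
contact_force: [-1.6, -0.1, 4.4]
gripper_width: 0.269
grasp_force: 33.3
```

>>> step_arm(
  increments=[
    [[-0.2, 0, 0, 0, 0, 0, 0], [-0.2, 0, 0, 0, 0, 0, 0], [-0.2, 0, 0, 0, 0, 0, 0], [-0.2, 0, 0, -5, 0, 0, 0], [-0.2, 0, 0, -20, 0, 0, 0], [-0.2, 0, 0, -50, 0, 0, 0], [-0.2, 0, 0, -90, 0, 0, 0], [-0.2, 0, 0, -130, 0, 0, 0], [-0.2, 0, 0, -165, 0, 0, 0], [-0.2, 0, 0, -165, 0, 0, 0]],
  ],
)

```text
t: 13.0
eef_pos: [0.5288, -0.2604, 0.2488]
tool_rot: [0.006, 0.781, 0.625, 0.003]
contact_force: [0.9, 0.4, 0.6]
gripper_width: 0.4
grasp_force: 0.0
```

Run:
```python
from h import *
from station import bot
o=bot.get_obs();print(o["t"],o["eef_pos"],o["gripper_width"]*85,o["contact_force"],o["q"].round(2))
y=np.radians(128);g=np.array([.4152,.279,.24])-.010*np.array([np.cos(y),np.sin(y),0]);print(g)
go(o,g,Rt(38))
```

```text
13.0 [ 0.52879979 -0.26038261  0.24883054] 33.975888594977704 [0.93098186 0.43464573 0.55130315] [ 0.63  0.34 -0.35  1.74  0.13  1.08  0.01]
[0.42135661 0.27111989 0.24      ]
inc [ 495.1 -221.3    4.5] turn [  0.7   0.5 -50.6] n 13.0
```

The T touched the floor with 4 N and was released. Next is the stepped slice.

>>> step_arm(
  increments=[
    [[0.7, 495, -221, 0, 0.7, 0.5, -50.6], [0.7, 495, -221, 0, 0.7, 0.5, -50.6], [0.7, 495, -221, 0, 0.7, 0.5, -50.6], [0.7, 495, -221, 0, 0.7, 0.5, -50.6], [0.7, 495, -221, 0, 0.7, 0.5, -50.6], [0.7, 495, -221, 0, 0.7, 0.5, -50.6], [0.7, 495, -221, 0, 0.7, 0.5, -50.6], [0.7, 495, -221, 0, 0.7, 0.5, -50.6], [0.7, 495, -221, 0, 0.7, 0.5, -50.6], [0.7, 495, -221, 0, 0.7, 0.5, -50.6]],
  ],
)

```text
t: 13.83
eef_pos: [0.4415, 0.1509, 0.2406]
tool_rot: [-0.006, 0.439, 0.899, -0.0]
contact_force: [1.7, 0.1, -1.3]
gripper_width: 0.849
grasp_force: 0.0
```

Run:
```python
from h import *
from station import bot
o=bot.get_obs();print(o["t"],o["eef_pos"],o["gripper_width"]*85,o["q"].round(2))
y=np.radians(128);g=np.array([.4152,.279,.10])-.010*np.array([np.cos(y),np.sin(y),0])
go(o,g,Rt(38))
d={n:bot.read_camera(n) for n in("scene","top")}
pickle.dump(d,open("c5.pkl","wb"))
t=d["top"]["image"][...,::-1];s=d["scene"]["image"][...,::-1]
o=np.zeros((600,800,3),np.uint8)
o[:500,:400]=cv2.resize(t[130:230,310:390],(400,500),interpolation=cv2.INTER_CUBIC)
o[:400,400:]=cv2.resize(s[110:190,180:260],(400,400),interpolation=cv2.INTER_CUBIC)
cv2.imwrite("pics/tin.png",o)
print("jar",plane(d["top"],[[208,214]],.085))
p=face(d["top"],(344,165,40,40),105);w=plane(d["top"],p,.09)[:,:2]*1e3;print(cv2.minAreaRect(w.astype(np.float32)))
```

```text
13.8333 [0.44150016 0.15086191 0.2405851 ] 72.19365127249516 [ 0.22  0.2  -0.76  1.98  0.15  1.03  0.06]
inc [105.6  58.9 141.4] turn [-0.4 -0.6 -0.1] n 4.5
jar [[0.4557888  0.14196256 0.085     ]]
((524.262451171875, -264.3002624511719), (62.84747314453125, 45.25148391723633), 77.15231323242188)
```

View pics/tin.png

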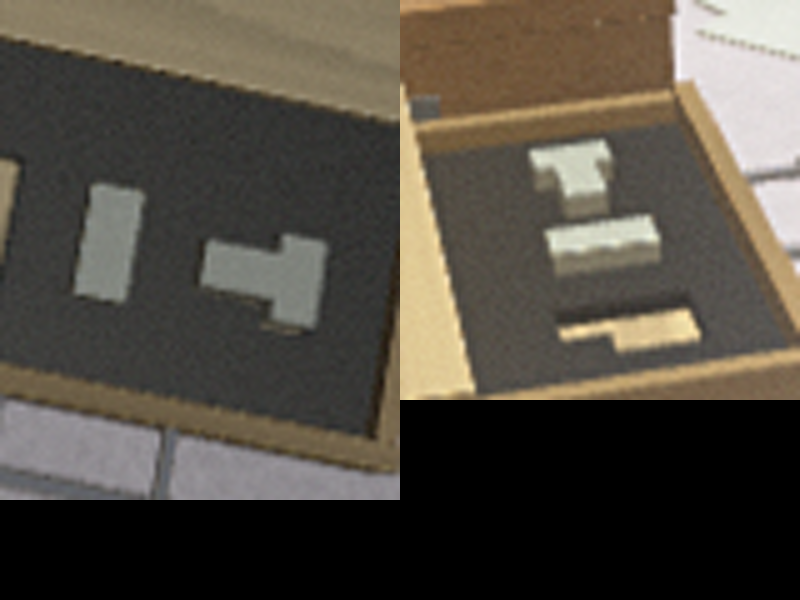

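The T lies flat in its pocket, with its top level with the bar. Next I'll move sideways, clear of the jar, then go down.

>>> step_arm(
  increments=[
    [[0.7, 36, 20, 0, -0.4, -0.6, -0.1], [0.7, 72, 40, 0, -0.4, -0.6, -0.1], [0.7, 105, 59, 5, -0.4, -0.6, -0.1], [0.7, 105, 59, 40, -0.4, -0.6, -0.1], [0.7, 105, 59, 80, -0.4, -0.6, -0.1], [0.7, 105, 59, 115, -0.4, -0.6, -0.1], [0.7, 105, 59, 141, -0.4, -0.6, -0.1], [0.7, 105, 59, 141, -0.4, -0.6, -0.1], [0.7, 105, 59, 141, -0.4, -0.6, -0.1]],
  ],
)

```text
t: 14.68
eef_pos: [0.4218, 0.2685, 0.0996]
tool_rot: [-0.002, 0.438, 0.899, -0.001]
contact_force: [1.0, 0.3, 0.9]
gripper_width: 0.852
grasp_force: 0.0
```

Run:
```python
from h import *
from station import bot
o=bot.get_obs();print(o["t"],o["eef_pos"],o["gripper_width"]*85,o["q"].round(2))
y=np.radians(128);g=np.array([.4160,.280,.013])-.010*np.array([np.cos(y),np.sin(y),0])
go(o,g,Rt(38))
```

```text
14.6833 [0.42184296 0.26845457 0.09963275] 72.41883961129278 [-0.11  0.47 -0.71  2.04  0.42  0.78 -0.41]
inc [ 2.5  2.7 86.6] turn [-0.1 -0.1  0.1] n 2.1
```

>>> step_arm(
  increments=[
    [[0.7, 2.5, 2.5, 30, 0, 0, 0], [0.7, 2.5, 2.5, 55, 0, 0, 0], [0.7, 2.5, 2.5, 75, 0, 0, 0], [0.7, 2.5, 2.5, 85, 0, 0, 0], [0.7, 2.5, 2.5, 87, 0, 0, 0], [0.7, 2.5, 2.5, 87, 0, 0, 0], [0.7, 2.5, 2.5, 87, 0, 0, 0]],
  ],
)

```text
t: 15.27
eef_pos: [0.4239, 0.2734, 0.0148]
tool_rot: [0.0, 0.438, 0.899, 0.002]
contact_force: [-0.1, -0.7, -0.8]
gripper_width: 0.852
grasp_force: 0.0
```

Run:
```python
from h import *
from station import bot
o=bot.get_obs();print(o["t"],o["eef_pos"],o["gripper_width"]*85,o["contact_force"])
y=np.radians(128);g=np.array([.4160,.280,.012])-.010*np.array([np.cos(y),np.sin(y),0])
go(o,g,Rt(38))
```

```text
15.2667 [0.42394928 0.27344289 0.01482085] 72.42551713560816 [-0.08787143 -0.67303021 -0.82247242]
inc [ 0.1 -2.2  2.8] turn [ 0.2 -0.1  0. ] n 0.1
```

>>> step_arm(
  increments=[
    [[0.7, 0, -2, 2.5, 0, 0, 0], [0.7, 0, -2, 2.5, 0, 0, 0], [-1, 0, -2, 2.5, 0, 0, 0], [-1, 0, -2, 2.5, 0, 0, 0], [-1, 0, -2, 2.5, 0, 0, 0], [-1, 0, -2, 2.5, 0, 0, 0], [-1, 0, -2, 2.5, 0, 0, 0], [-1, 0, -2, 2.5, 0, 0, 0], [-1, 0, -2, 2.5, 0, 0, 0]],
  ],
  force=30,
)

```text
t: 16.02
eef_pos: [0.4212, 0.2713, 0.0111]
tool_rot: [-0.0, 0.438, 0.899, 0.0]
contact_force: [-1.5, -1.5, 6.4]
gripper_width: 0.535
grasp_force: 30.8
```

Run:
```python
from h import *
from station import bot
o=bot.get_obs();e=o["eef_pos"];print(o["t"],e,o["gripper_width"]*85,o["contact_force"],o["tool_rot"],o["q"].round(2))
y=np.radians(128);u=np.array([np.cos(y),np.sin(y),0])
print("along slice x, scene&top mean:",(e-[.4152,.279,0])@u*1e3)
```

```text
16.0167 [0.42123535 0.27133729 0.01109113] 45.50572256115467 [-1.51463104 -1.51097657  6.42378074] [-4.42330344e-04  4.37879944e-01  8.99033302e-01  2.84608392e-04] [-0.22  0.6  -0.6   2.09  0.58  0.62 -0.55]
along slice x, scene&top mean: -9.75402879424783
```

>>> step_arm(
  increments=[
    [[-1, 0, 0, -15, 0, 0, 0], [-1, 0, 0, -40, 0, 0, 0], [-1, 0, 0, -80, 0, 0, 0], [-1, 0, 0, -120, 0, 0, 0], [-1, 0, 0, -160, 0, 0, 0], [-1, 0, 0, -200, 0, 0, 0], [-1, 0, 0, -225, 0, 0, 0], [-1, 0, 0, -225, 0, 0, 0]],
  ],
)

```text
t: 16.68
eef_pos: [0.4235, 0.2734, 0.2411]
tool_rot: [0.002, 0.438, 0.899, 0.004]
contact_force: [0.9, -0.4, -1.1]
gripper_width: 0.528
grasp_force: 32.3
```

Run:
```python
from h import *
from station import bot
o=bot.get_obs();print(o["t"],o["eef_pos"],o["gripper_width"]*85,o["grasp_force"],o["contact_force"],o["q"].round(2))
SP=.568*XO+.0145*YO
go(o,SP-.0098*XR+[0,0,.235],Rt(A-90))
go(o,np.array([.48,.10,.235]),Rt(-30))
```

```text
16.6833 [0.42351816 0.27337649 0.24113527] 44.909437027392705 32.26592481136322 [ 0.90399312 -0.35430332 -1.09608897] [ 0.01  0.28 -0.82  1.91  0.23  1.04 -0.25]
inc [-375.4 -135.5    4.9] turn [  0.2  -0.7 140.7] n 19.6
inc [-171.3  -62.5    5.5] turn [ 0.5 -0.3 68.1] n 9.5
```

>>> step_arm(
  increments=[
    [[-1, -38, -14, 0, 0, 0, 7], [-1, -76, -27, 0, 0, 0, 14], [-1, -114, -41, 0, 0, 0, 21], [-1, -152, -54, 0, 0, 0, 28], [-1, -190, -68, 0, 0, 0, 35], [-1, -228, -82, 0, 0, 0, 42], [-1, -262, -95, 0, 0, 0, 49], [-1, -300, -108, 0, 0, 0, 56], [-1, -338, -122, 0, 0, 0, 63], [-1, -375, -135, 0, 0, -0.7, 70]],
  ],
)

```text
t: 17.52
eef_pos: [0.5455, -0.1102, 0.2336]
tool_rot: [0.004, 0.876, 0.482, -0.004]
contact_force: [1.0, -0.0, -1.4]
gripper_width: 0.532
grasp_force: 32.2
```

Run:
```python
from h import *
from station import bot
o=bot.get_obs();print(o["t"],o["eef_pos"],o["gripper_width"]*85,o["grasp_force"],o["q"].round(2))
SP=.568*XO+.0145*YO
go(o,SP-.0098*XR+[0,0,.18],Rt(A-90))
```

```text
17.5167 [ 0.54552439 -0.11024176  0.23357289] 45.20645764945587 32.2044038772583 [ 0.41  0.31 -0.4   1.82  0.15  1.04 -0.62]
inc [ 5.9 -0.3 53.5] turn [ 0.5  0.4 70.2] n 9.8
```

>>> step_arm(
  increments=[
    [[-1, 6, 0, 0, 0, 0, 7], [-1, 6, 0, 0, 0, 0, 14], [-1, 6, 0, 0, 0, 0, 21], [-1, 6, 0, 0, 0, 0, 28], [-1, 6, 0, 0, 0, 0, 35], [-1, 6, 0, 10, 0, 0, 42], [-1, 6, 0, 20, 0.5, 0.4, 49], [-1, 6, 0, 30, 0.5, 0.4, 56], [-1, 6, 0, 45, 0.5, 0.4, 63], [-1, 6, 0, 54, 0.5, 0.4, 70.2]],
  ],
)

```text
t: 18.35
eef_pos: [0.5478, -0.1028, 0.1782]
tool_rot: [0.0, 0.994, -0.108, -0.001]
contact_force: [-1.1, 1.1, -1.4]
gripper_width: 0.535
grasp_force: 32.2
```

>>> step_arm(
  increments=[
    [[-1, 0, 0, 20, 0, 0, 0], [-1, 0, 0, 45, 0, 0, 0], [-1, 0, 0, 60, 0, 0, 0], [-1, 0, 0, 62, 0, 0, 0], [-1, 0, 0, 62, 0, 0, 0]],
  ],
)

```text
t: 18.77
eef_pos: [0.5481, -0.1026, 0.1172]
tool_rot: [-0.0, 0.994, -0.105, -0.001]
contact_force: [-0.7, -0.1, -0.9]
gripper_width: 0.53
grasp_force: 32.1
```

Run:
```python
from h import *
from station import bot
o=bot.get_obs();e=o["eef_pos"];print(o["t"],e,o["gripper_width"]*85,o["grasp_force"],o["contact_force"],o["q"].round(2))
SP=.568*XO+.0145*YO
go(o,SP-.0098*XR+[0,0,.09],Rt(A-90))
d={n:bot.read_camera(n) for n in("scene","top")}
pickle.dump(d,open("c6.pkl","wb"))
t=d["top"]["image"][...,::-1];s=d["scene"]["image"][...,::-1]
o=np.zeros((600,800,3),np.uint8)
o[:500,:400]=cv2.resize(t[130:230,270:350],(400,500),interpolation=cv2.INTER_CUBIC)
o[:,400:]=cv2.resize(s[100:220,180:260],(400,600),interpolation=cv2.INTER_CUBIC)
cv2.imwrite("pics/sover.png",o)
```

```text
18.7667 [ 0.54807902 -0.10258104  0.11720133] 45.016709356677715 32.137227058410645 [-0.67970429 -0.13238325 -0.87738179] [ 0.22  0.43 -0.18  1.93  0.11  0.79 -1.8 ]
inc [ 0.9  3.  27.2] turn [-0.   0.1  0.5] n 0.7
```

View pics/sover.png

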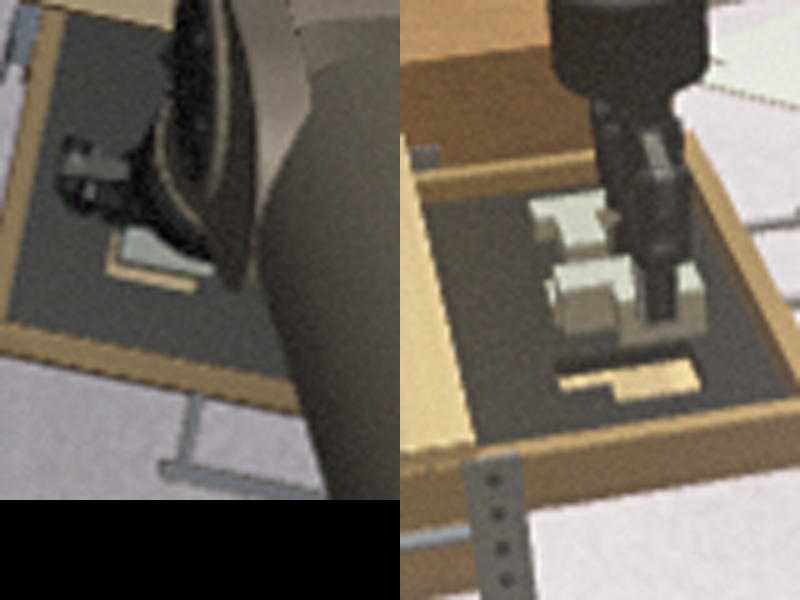

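Run:
```python
from h import *
from station import bot
e=np.array([.5481,-.1026,.1172])
w=plane(pickle.load(open("c6.pkl","rb"))["top"],[[294.4,182.4],[313,185]],.135)
print(((w-e)@np.c_[XR,YR]*1e3).round(1),"expect x -25.2, y +23")
print("corner vs pocket corner (topcam 531.9+2, 40-2):",(w@np.c_[XO,YO]*1e3).round(1))
```

```text
[[-25.9  19.9]
 [-23.1 -26.9]] expect x -25.2, y +23
corner vs pocket corner (topcam 531.9+2, 40-2): [[531.5  37.5]
 [534.1  -9.4]]
```

Orientation is right: the notch is at the +x,+y corner, and the T behind is seated. Descending with a small correction.

>>> step_arm(
  increments=[
    [[-1, 1, 1.5, 10, 0, 0, 0.4], [-1, 1, 1.5, 22, 0, 0, 0.4], [-1, 1, 1.5, 27, 0, 0, 0.4], [-1, 1, 1.5, 30, 0, 0, 0.4], [-1, 1, 1.5, 30, 0, 0, 0.4], [-1, 1, 1.5, 30, 0, 0, 0.4]],
  ],
)

```text
t: 19.37
eef_pos: [0.5503, -0.1044, 0.0888]
tool_rot: [-0.0, 0.994, -0.109, 0.001]
contact_force: [0.4, 0.6, -2.2]
gripper_width: 0.533
grasp_force: 32.2
```

Run:
```python
from h import *
from station import bot
o=bot.get_obs();e=o["eef_pos"];print(o["t"],e,o["gripper_width"]*85,o["grasp_force"],o["contact_force"])
SP=.568*XO+.0145*YO
go(o,SP-.0098*XR+[0,0,.0721],Rt(A-90))
```

```text
19.3667 [ 0.55026775 -0.10440676  0.08879375] 45.267547764512244 32.17844903469086 [ 0.38184839  0.62007259 -2.19955527]
inc [-1.7  1.7 16.7] turn [-0.  -0.1  0.1] n 0.4
```

>>> step_arm(
  increments=[
    [[-1, -1, 0.5, 2, 0, 0, 0], [-1, -1, 0.5, 4, 0, 0, 0], [-1, -1, 0.5, 5, 0, 0, 0], [-1, -1, 0.5, 6, 0, 0, 0], [-1, -1, 0.5, 7, 0, 0, 0], [-1, -1, 0.5, 8, 0, 0, 0], [-1, -1, 0.5, 8, 0, 0, 0]],
  ],
)

```text
t: 19.95
eef_pos: [0.5492, -0.1047, 0.0808]
tool_rot: [-0.0, 0.994, -0.109, 0.001]
contact_force: [-1.0, -0.4, -1.1]
gripper_width: 0.533
grasp_force: 32.2
```

Run:
```python
from h import *
from station import bot
o=bot.get_obs();e=o["eef_pos"];print(o["t"],e,o["gripper_width"]*85,o["grasp_force"],o["contact_force"],o["torque"])
SP=.568*XO+.0145*YO
go(o,SP-.0098*XR+[0,0,.0721],Rt(A-90))
```

```text
19.95 [ 0.54918299 -0.10471332  0.08079905] 45.287811132585475 32.17809319496155 [-1.02480083 -0.37239952 -1.0985217 ] [-0.01948547  0.0207693   0.05964321]
inc [-0.7  1.1  8.7] turn [-0.  -0.1  0.1] n 0.2
```

>>> step_arm(
  increments=[
    [[-1, 0, 0, 2, 0, 0, 0], [-1, 0, 0, 4, 0, 0, 0], [-1, 0, 0, 5.5, 0, 0, 0], [-1, 0, 0, 7, 0, 0, 0], [-1, 0, 0, 7, 0, 0, 0]],
  ],
)

```text
t: 20.37
eef_pos: [0.5494, -0.1048, 0.074]
tool_rot: [-0.0, 0.994, -0.109, 0.001]
contact_force: [-0.4, -0.1, -1.1]
gripper_width: 0.525
grasp_force: 32.2
```

Run:
```python
from station import bot
o=bot.get_obs();print(o["t"],o["eef_pos"],o["gripper_width"]*85,o["grasp_force"],o["contact_force"],o["torque"])
```

```text
20.3667 [ 0.5494043  -0.10475439  0.07400305] 44.60704253281784 32.216497245818836 [-0.42588845 -0.13562078 -1.14573643] [-0.0210506   0.00620673  0.02371761]
```

>>> step_arm(
  increments=[
    [[-1, 0, 0, 0.7, 0, 0, 0], [-1, 0, 0, 1.4, 0, 0, 0], [-1, 0, 0, 2, 0, 0, 0], [-1, 0, 0, 2, 0, 0, 0]],
  ],
)

```text
t: 20.7
eef_pos: [0.5508, -0.1051, 0.0738]
tool_rot: [0.0, 0.994, -0.109, 0.003]
contact_force: [-3.0, 0.3, 11.8]
gripper_width: 0.531
grasp_force: 40.3
```

>>> step_arm(
  increments=[
    [[0.35, 0, 0, 0, 0, 0, 0], [0.35, 0, 0, 0, 0, 0, 0], [0.35, 0, 0, 0, 0, 0, 0], [0.35, 0, 0, -5, 0, 0, 0], [0.35, 0, 0, -20, 0, 0, 0], [0.35, 0, 0, -50, 0, 0, 0], [0.35, 0, 0, -90, 0, 0, 0], [0.35, 0, 0, -130, 0, 0, 0], [0.35, 0, 0, -165, 0, 0, 0], [0.35, 0, 0, -170, 0, 0, 0]],
  ],
)

```text
t: 21.53
eef_pos: [0.5522, -0.105, 0.2491]
tool_rot: [-0.0, 0.994, -0.109, 0.007]
contact_force: [0.7, 0.9, -0.2]
gripper_width: 0.674
grasp_force: 0.0
```

Run:
```python
from h import *
from station import bot
o=bot.get_obs();print(o["t"],o["eef_pos"],o["contact_force"])
go(o,np.array([.38,.20,.26]),Rt(A-60))
```

```text
21.5333 [ 0.55224904 -0.10496267  0.24911241] [ 0.69256016  0.93484334 -0.15857953]
inc [-234.  -260.4  -13.6] turn [  0.1  -0.8 -29.9] n 8.4
```

>>> step_arm(
  increments=[
    [[0.35, -234, -260, -14, 0, -0.8, -30], [0.35, -234, -260, -14, 0, -0.8, -30], [0.35, -234, -260, -14, 0, -0.8, -30], [0.35, -234, -260, -14, 0, -0.8, -30], [0.35, -234, -260, -14, 0, -0.8, -30], [0.35, -234, -260, -14, 0, -0.8, -30], [0.35, -234, -260, -14, 0, -0.8, -30], [0.35, -234, -260, -14, 0, -0.8, -30], [0.35, -234, -260, -14, 0, -0.8, -30], [0.35, -234, -260, -14, 0, -0.8, -30]],
  ],
)

```text
t: 22.37
eef_pos: [0.3742, 0.2039, 0.2561]
tool_rot: [-0.001, 0.988, 0.156, -0.005]
contact_force: [0.7, 0.2, 0.6]
gripper_width: 0.676
grasp_force: 0.0
```

Run:
```python
from h import *
from station import bot
d={n:bot.read_camera(n) for n in("scene","top")}
pickle.dump(d,open("c7.pkl","wb"));T=d["top"];S=d["scene"]
for n,r in(("T",(344,165,40,40)),("step",(286,155,32,40)),("bar",(322,163,20,32))):
    p=face(T,r,100);w=plane(T,p,.09)[:,:2]*1e3;print(n,cv2.minAreaRect(w.astype(np.float32)),cen(w))
t=T["image"][...,::-1];s=S["image"][...,::-1]
o=np.zeros((600,800,3),np.uint8)
o[:350,:400]=cv2.resize(t[125:225,260:400],(400,286),interpolation=cv2.INTER_CUBIC)[:350] if 0 else cv2.copyMakeBorder(cv2.resize(t[125:225,260:400],(400,286),interpolation=cv2.INTER_CUBIC),0,64,0,0,0)
o[:400,400:]=cv2.resize(s[110:190,180:260],(400,400),interpolation=cv2.INTER_CUBIC)
o[350:600,:400]=cv2.resize(s[130:384,90:496],(400,250))
cv2.imwrite("pics/fin.png",o)
# handle travel in top view vs after-pull
a=pickle.load(open("c3.pkl","rb"))["top"]["image"];print("tray diff",np.abs(a[195:230,290:350].astype(int)-T["image"][195:230,290:350]).mean())
```

```text
T ((525.12158203125, -264.6233215332031), (64.38633728027344, 47.09413528442383), 78.61631774902344) (array([ 524.55019169, -269.54251822]), 2042.4409427833743)
step ((560.8240966796875, -107.64905548095703), (46.90266799926758, 70.87725067138672), 77.00416564941406) (array([ 556.05528975, -108.81334456]), 2663.9458685114514)
bar ((543.7723388671875, -182.92088317871094), (28.899877548217773, 60.70137405395508), 77.38809204101562) (array([ 543.86922318, -183.0210024 ]), 1641.6804620176554)
tray diff 8.801428571428572
```

View pics/fin.png

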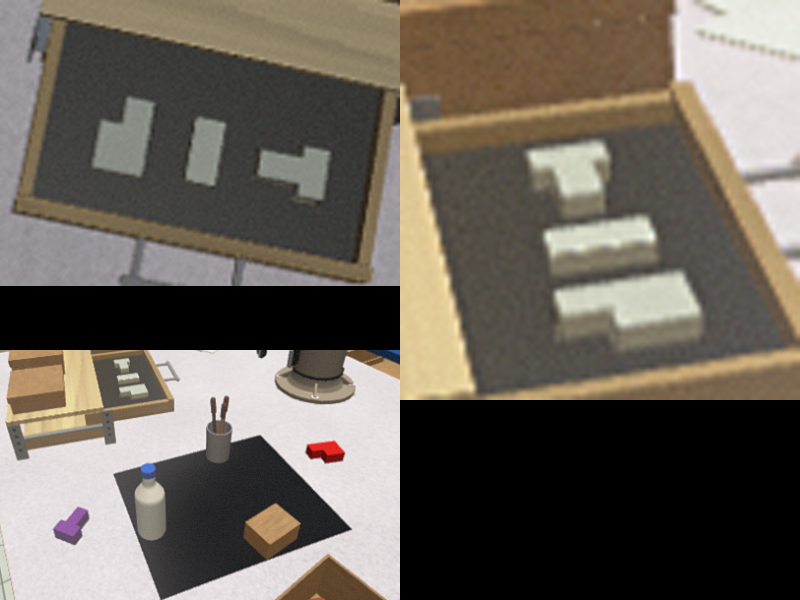

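Both slices look level with the bar, and the bystanders and look-alikes are untouched. The bar reads ~1.5 mm further in, so I'm checking whether the tray has crept and how high the slices sit.

Run:
```python
from h import *
D={k:pickle.load(open(f"c{k}.pkl","rb")) for k in(3,5,7)}
for k,d in D.items():
    T=d["top"];p=face(T,(322,163,20,32),100);print(k,"bar px",cen(p)[0],"rackx",(plane(T,[cen(p)[0]],.09)[0]@XO*1e3).round(2))
g=lambda c:np.float32(cv2.cvtColor(c["image"],cv2.COLOR_RGB2GRAY))
for cam,r in(("top",(195,225,275,350)),("scene",(115,185,225,240))):
  for k in(5,7):
    a,b=[np.ascontiguousarray(g(D[q][cam])[r[0]:r[1],r[2]:r[3]]) for q in(3,k)]
    print(cam,k,cv2.phaseCorrelate(a,b))
d=D[7]
for n,rt,rs in(("T",(344,165,40,40),(200,132,26,20)),("bar",(322,163,20,32),(205,150,30,15)),("step",(286,155,32,40),(208,162,34,20))):
    for ts in(185,195): print(n,tri(d["top"],[cen(face(d["top"],rt,100))[0]],d["scene"],[cen(face(d["scene"],rs,ts))[0]]).round(4))
```

```text
3 bar px [331.38413405 178.09426878] rackx 568.65
5 bar px [331.39202523 178.05613561] rackx 568.75
7 bar px [331.51759609 177.48122851] rackx 570.33
top 5 ((0.5638573360013126, -0.03345177332448124), 1.0625803358289931)
top 7 ((0.47498423231013476, -0.4311664745894781), 1.032631216261122)
scene 5 ((0.5563757248700831, -0.07068518896834064), 0.9373324809251008)
scene 7 ((0.14621334626678717, -0.2683966223004788), 0.6060964478386773)
T [[ 5.247e-01 -2.704e-01  8.690e-02  4.000e-04]]
T [[ 5.247e-01 -2.703e-01  8.700e-02  4.000e-04]]
bar [[ 5.440e-01 -1.836e-01  8.720e-02  2.000e-04]]
bar [[ 5.440e-01 -1.836e-01  8.720e-02  2.000e-04]]
step [[ 0.5559 -0.1089  0.0878  0.0006]]
step [[ 0.5557 -0.1088  0.088   0.001 ]]
```

The slices are home (tops within 1 mm of the bar's, which is the same height). The tray has crept in 1.6 mm, so I'll re-grip the handle and pull it back to the stop.

Run:
```python
from h import *
from station import bot
o=bot.get_obs();print(o["q"].round(2));go(o,np.array([.4105,-.1595,.2]),Rt(YAW,12))
```

```text
[-0.11  0.07 -0.54  2.05  0.04  1.04 -1.93]
inc [-75.6 352.9  55.6] turn [ 10.4  -5.8 -59.8] n 8.8
```

>>> step_arm(
  increments=[
    [[-0.2, -75, 353, 10, 10.4, -5.8, -59.8], [-0.2, -75, 353, 10, 10.4, -5.8, -59.8], [-0.2, -75, 353, 10, 10.4, -5.8, -59.8], [-0.2, -75, 353, 10, 10.4, -5.8, -59.8], [-0.2, -75, 353, 10, 10.4, -5.8, -59.8], [-0.2, -75, 353, 10, 10.4, -5.8, -59.8], [-0.2, -75, 353, 10, 10.4, -5.8, -59.8], [-0.2, -75, 353, 20, 10.4, -5.8, -59.8], [-0.2, -75, 353, 40, 10.4, -5.8, -59.8], [-0.2, -75, 353, 55, 10.4, -5.8, -59.8]],
  ],
)

```text
t: 23.3
eef_pos: [0.4095, -0.1419, 0.2138]
tool_rot: [-0.078, 0.784, 0.613, -0.063]
contact_force: [1.1, 0.5, -0.0]
gripper_width: 0.4
grasp_force: 0.0
```

>>> step_arm(
  increments=[
    [[-0.2, 0, 0, 0, 0, 0, 0], [-0.2, 0, 0, 0, 0, 0, 0]],
  ],
)

```text
t: 23.47
eef_pos: [0.4075, -0.1408, 0.2114]
tool_rot: [-0.081, 0.787, 0.609, -0.065]
contact_force: [-0.4, 0.7, 0.3]
gripper_width: 0.401
grasp_force: 0.0
```

Run:
```python
from h import *
from station import bot
o=bot.get_obs();print(o["t"],o["eef_pos"],o["gripper_width"]*85,o["q"].round(2))
go(o,np.array([.4105,-.1595,.071]),Rt(YAW,12))
```

```text
23.4667 [ 0.40754213 -0.14076216  0.21136248] 34.06889530342405 [ 0.39  0.23 -0.23  1.99  0.04  1.14 -0.11]
inc [-16.8  36.4 135.8] turn [ 0.1 -0.2 -2.1] n 3.4
```

>>> step_arm(
  increments=[
    [[-0.2, -17, 7, 5, 0, 0, -2.1], [-0.2, -17, 12, 30, 0, 0, -2.1], [-0.2, -17, 20, 65, 0, 0, -2.1], [-0.2, -17, 27, 95, 0, 0, -2.1], [-0.2, -17, 32, 118, 0, 0, -2.1], [-0.2, -17, 35, 132, 0, 0, -2.1], [-0.2, -17, 36, 135, 0, 0, -2.1], [-0.2, -17, 36, 135, 0, 0, -2.1]],
  ],
)

```text
t: 24.13
eef_pos: [0.4119, -0.1558, 0.0733]
tool_rot: [-0.081, 0.773, 0.626, -0.063]
contact_force: [-0.6, 0.6, 0.8]
gripper_width: 0.401
grasp_force: 0.0
```

>>> step_arm(
  increments=[
    [[-1, 0, 0, 0, 0, 0, 0], [-1, 0, 0, 0, 0, 0, 0], [-1, 0, 0, 0, 0, 0, 0], [-1, 0, 0, 0, 0, 0, 0], [-1, 0, 0, 0, 0, 0, 0], [-1, 0, 0, 0, 0, 0, 0]],
  ],
)

```text
t: 24.63
eef_pos: [0.4131, -0.1563, 0.0748]
tool_rot: [-0.08, 0.773, 0.626, -0.062]
contact_force: [-1.4, 0.5, 6.8]
gripper_width: 0.118
grasp_force: 29.7
```

Run:
```python
from h import *
from station import bot
o=bot.get_obs();print(o["t"],o["eef_pos"],o["gripper_width"]*85,o["contact_force"])
print("rackx of TCP",o["eef_pos"]@XO*1e3,"at stop was",np.array([.4090,-.1592,0])@XO*1e3)
```

```text
24.6333 [ 0.413093   -0.15626696  0.07484448] 10.02782253099947 [-1.38479499  0.49193839  6.79442117]
rackx of TCP 437.01252303705144 at stop was 433.6448259236711
```

>>> step_arm(
  increments=[
    [[-1, 0, -2, 0.4, 0, 0, 0], [-1, 0, -4, 0.8, 0, 0, 0], [-1, 0, -5.5, 1.1, 0, 0, 0], [-1, 0, -7, 1.5, 0, 0, 0], [-1, 0, -7, 1.5, 0, 0, 0]],
  ],
)

```text
t: 25.05
eef_pos: [0.4107, -0.1557, 0.0749]
tool_rot: [-0.076, 0.774, 0.626, -0.059]
contact_force: [9.2, -2.9, 0.3]
gripper_width: 0.116
grasp_force: 29.5
```

Run:
```python
from h import *
from station import bot
o=bot.get_obs();print(o["t"],o["contact_force"],"rackx of TCP",o["eef_pos"]@XO*1e3)
T=bot.read_camera("top")
p=face(T,(322,163,20,32),100);m,a=cen(p);print("bar px",m,a,"rackx",plane(T,[m],.09)[0]@XO*1e3,"stop 568.7")
```

```text
25.05 [ 9.15598658 -2.88393098  0.26505232] rackx of TCP 434.5126313551787
bar px [331.36273927 177.9556595 ] 234.61109627666883 rackx 569.0011173713306 stop 568.7
```

>>> step_arm(
  increments=[
    [[-1, 0, -2, 0.4, 0, 0, 0], [-1, 0, -4, 0.8, 0, 0, 0], [-1, 0, -4, 0.8, 0, 0, 0], [-1, 0, -4, 0.8, 0, 0, 0]],
  ],
)

```text
t: 25.43
eef_pos: [0.4106, -0.1557, 0.075]
tool_rot: [-0.073, 0.774, 0.627, -0.056]
contact_force: [18.7, -4.8, -8.7]
gripper_width: 0.115
grasp_force: 29.4
```

>>> step_arm(
  increments=[
    [[-0.3, 0, 0, 0, 0, 0, 0], [-0.3, 0, 0, 0, 0, 0, 0], [-0.3, 0, 4, 0, 0, 0, 0], [-0.3, 0, 4, 0, 0, 0, 0], [-0.3, 0, 0, -20, 0, 0, 0], [-0.3, 0, -8, -60, 0, 0, 0], [-0.3, 0, -17, -100, 0, 0, 0], [-0.3, 0, -25, -140, 0, 0, 0], [-0.3, 0, -27, -150, 0, 0, 0]],
  ],
)

```text
t: 26.18
eef_pos: [0.4073, -0.1557, 0.2312]
tool_rot: [-0.077, 0.773, 0.626, -0.06]
contact_force: [1.3, -0.5, 0.2]
gripper_width: 0.348
grasp_force: 0.0
```

>>> step_arm(
  increments=[
    [[-0.3, 38, 0, 0, 0, 0, 0], [-0.3, 76, 0, 0, 0, 0, 0], [-0.3, 114, 0, 0, 0, 0, 0], [-0.3, 152, 0, 0, 0, 0, 0], [-0.3, 190, 0, 0, 0, 0, 0], [-0.3, 190, 0, 0, 0, 0, 0]],
  ],
)

```text
t: 26.68
eef_pos: [0.4449, 0.0386, 0.2267]
tool_rot: [-0.082, 0.77, 0.63, -0.061]
contact_force: [0.2, 0.8, -0.3]
gripper_width: 0.352
grasp_force: 0.0
```

Run:
```python
from h import *
from station import bot
o=bot.get_obs();print(o["t"],o["eef_pos"],o["contact_force"])
d={n:bot.read_camera(n) for n in("scene","top")};T=d["top"]
for n,r in(("T",(344,165,40,40)),("step",(286,155,32,40)),("bar",(322,163,20,32))):
    p=face(T,r,100);w=plane(T,p,.09)[:,:2]*1e3;print(n,cv2.minAreaRect(w.astype(np.float32)),"rackx",(plane(T,[cen(p)[0]],.09)[0]@XO*1e3).round(2))
for n,rt,rs in(("T",(344,165,40,40),(200,132,26,20)),("bar",(322,163,20,32),(205,150,30,15)),("step",(286,155,32,40),(208,162,36,20))):
    print(n,tri(T,[cen(face(T,rt,100))[0]],d["scene"],[cen(face(d["scene"],rs,190))[0]]).round(4))
```

```text
26.6833 [0.44493399 0.0386159  0.22668346] [ 0.20716511  0.77285988 -0.33412974]
T ((523.781005859375, -264.3323669433594), (65.074951171875, 48.05002212524414), 77.79618072509766) rackx 568.44
step ((566.824462890625, -130.54701232910156), (88.9947280883789, 37.631614685058594), 12.631172180175781) rackx 587.18
bar ((542.1934204101562, -182.62432861328125), (29.60547637939453, 61.51438522338867), 77.23312377929688) rackx 568.61
T [[ 5.23e-01 -2.70e-01  8.69e-02  5.00e-04]]
bar [[ 5.423e-01 -1.832e-01  8.730e-02  3.000e-04]]
step [[ 0.5621 -0.122   0.0863  0.0261]]
```

>>> step_arm(
  increments=[
    [[-0.3, 40, 0, -5, 0, 0, 0], [-0.3, 80, 0, -5, 0, 0, 0], [-0.3, 120, 0, -5, 0, 0, 0], [-0.3, 150, 0, -5, 0, 0, 0], [-0.3, 150, 0, -5, 0, 0, 0], [-0.3, 150, 0, -5, 0, 0, 0]],
  ],
)

```text
t: 27.28
eef_pos: [0.4766, 0.1772, 0.2315]
tool_rot: [-0.081, 0.773, 0.627, -0.063]
contact_force: [-0.1, -0.2, 0.4]
gripper_width: 0.346
grasp_force: 0.0
```

Run:
```python
from h import *
from station import bot
d={n:bot.read_camera(n) for n in("scene","top")};T=d["top"]
r=(286,155,32,40);p=face(T,r,100);w=plane(T,p,.09)[:,:2]*1e3;print(cv2.minAreaRect(w.astype(np.float32)),cen(w)[1],"rackx",plane(T,[cen(p)[0]],.09)[0]@XO*1e3)
for ts in(180,190,200):print(tri(T,[cen(p)[0]],d["scene"],[cen(face(d["scene"],(208,162,36,20),ts))[0]]).round(4))
ok=abs(cen(w)[1]-2700)<150;print(ok)
if ok: print(bot.hand_in())
```

```text
((559.2447509765625, -106.91864776611328), (45.96390914916992, 69.95414733886719), 77.89020538330078) 2562.3952008939814 rackx 564.5625275832018
[[ 5.545e-01 -1.087e-01  8.770e-02  2.000e-04]]
[[ 5.544e-01 -1.086e-01  8.780e-02  4.000e-04]]
[[ 0.5542 -0.1085  0.0879  0.0008]]
True
the job is handed in; nothing more can be done
None
```

The job is handed in at 27.3 s of arm time: the tray is out at its stop, re-pulled after it crept in 1.6 mm. Both slices lie in their own cut-outs with tops within 1 mm of the fixed bar's. The jar, box and bottle looked undisturbed in the last picture I viewed.

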